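# Make up a counterweight of hex nuts on the bench scale

### The arm

A 7-joint arm with a two-finger parallel gripper is mounted at the origin on the work surface. World frame = base frame: x ahead of the robot, y to its left, z up, the work surface at z = 0. Lengths are in mm, angles in rad, forces in N, time in s.
With the tool pointing down it reaches from about 400 to 875 mm from the base axis. Payload 4.4 kg.
Tool frame: the origin (TCP) lies midway between the tips of the shut fingers; the grasp point (between the pads) lies 19 mm behind it; x points along the fingers, y is the direction in which the jaws open and shut, and the axes are right-handed (so a half turn about x gives the same grasp; the last joint's range is limited). The gripper opens to 85 mm and grips with 20 to 120 N. Pads are 22 mm wide; open, the fingers measure 114 mm over their backs; the gripper's body (76 mm by 85 mm) begins 54 mm behind the grasp point. The pads swing forward as they close: fully open they stand 13 mm farther back than shut.
Start: joints at [1.044, 0.628, 0.038, 1.517, -0.027, 0.996, -0.02], TCP at [289.06, -582.204, 231.313] pointing down, gripper open.
Joint ranges: [-3.06, 3.06], [-0.37, 2.12], [-1.25, 1.32], [0.18, 2.47], [-1.1, 4.24], [0.23, 1.98], [-2.94, 2.94]. Speed limits (rad/s): [2.57, 2.57, 3.14, 3.14, 3.14, 3.14, 3.14].

### API

Orientations are given as [roll, pitch, yaw] about the fixed x, y, z axes, in that order (R = Rz(yaw) Ry(pitch) Rx(roll)).
In Python, from cell import ctrl gives the robot as it stands.
- The arm moves only by the tool arm_command, never from a script. Its argument "series" is a list of rows, each a list of 7 numbers: the opening, from 0 (shut) to 1 (fully open), then the shift along the world's x, y, z in cm, then the turn, a rotation vector about the world's x, y, z in degrees. In form: [[claw, x, y, z, rx, ry, rz], ...]. A call has 1 to 20 rows; each row shifts and turns the commanded pose from where the row before left it; what a row does not reach is not made up. A row lasts 1/12 s, in which the tool goes at most 41.7 mm and 7.16 degrees, less where a joint would pass 70% of its speed; a pose out of reach is approached as far as the arm can. A call with a gripper value outside its range is refused whole. The fingers move at their own pace and stop on an object; the grip force is fixed at half the most. Time passes only in rows, so rows that do not move let the fingers close. It gives the time, the measured TCP pose, the force and the opening at its end, in the units of the state.
- ctrl.read_state(): the state, without advancing time (a new reading comes with each control period).
- ctrl.get_image(name): name is "side" or "top"; returns the picture (480x640x3 uint8, blue, green, red); there is no depth.
- ctrl.calibration(name): a dict with "fovy" (degrees; the focal length in pixels is half the picture's height over the tangent of half this angle, whatever the lens; pixels are square), "cx", "cy" (the principal point, pixels), "cam_to_world" (4x4, takes a point from camera to world coordinates). Camera axes: x right, y up, looking along -z (the intrinsics and any distortion apply to the point x, -y, -z); pixel columns grow to the right and rows downward; lengths in mm; the calibration is good to about 2 mm. A picture is of the moment at which its call begins. calibration takes no time and is no camera call.
- ctrl.finish_job(): hands the job in, once; it reports no verdict.
Trained networks look in the newest picture that a camera, given by its name, has taken for a name from the list of things; names that differ only in an ending like _2 or _b are one class to them, and where a whole thing is asked for, a point or a joint stands for the part that bears it (a point fixed in the world has none). Each returns a list of dicts, best first, with "conf" (0 to 1); they miss things now and then, are a little off and sometimes report something else, mostly with a low value. They report only what shows in the picture. A call takes as long as a camera call. They do not tell look-alikes from the thing itself.
- ctrl.spot_in(label, camera): "centre" ([x, y, z] in mm, in world coordinates, good to about 4 mm: the middle of the surface that is visible of it).
The state is a dict: "clock": time; "qpos": joint angles; "qd": joint speeds; "tau": joint torques, N m; "eef_pos": TCP position; "tool_rot": TCP orientation; "force": force on the tool from outside, world axes, zero at the start; "torque": the same for the moment, N m; "width": finger opening in mm.
Only numpy, scipy, OpenCV 4.12 (cv2) and the standard library are available. Lean on these libraries where they do the work, as an engineer would, in place of code of your own. Each camera call takes 0.05 s, during which the arm holds its last target.

### The job

Make up a counterweight by weight: take the steel hexagon nuts from the cutting mat one at a time and thread each down over the upright post of the bench scale, until the black needle on the dial first reaches or passes the steel set hand, then stop. The post stands off the middle of the pan in an unknown direction, so find it by feel with light pressure: never press the pan down to the end of its travel and do not drop the nuts, and leave the set hand, the unused nuts and the other tools on the bench as they are.

Things in the scene. Friction and masses are not known exactly. Their poses are not given: they have to be found in the camera images.
- mat: Fixed dark-green cutting mat on the bench, 230 x 230 mm, 3 mm thick; origin at the centre of its underside, z up. The four nuts lie on it in a loose two-by-two pattern about 100 mm apart.
- nut0_c (a point): Centre (half-way up, on the bore axis) of loose nut 0: a plain dark-steel hexagon nut with a smooth round bore, 41 mm across flats, 47 mm across corners, 16 mm high, bore 23 mm, about 120 g (each may differ by 8 %). It lies flat on the mat at the start, z up; two of its six flats face along its +x and -x axes, the others every 60 degrees.
- nut1_c (a point): Centre (half-way up, on the bore axis) of loose nut 1: a plain dark-steel hexagon nut with a smooth round bore, 41 mm across flats, 47 mm across corners, 16 mm high, bore 23 mm, about 120 g (each may differ by 8 %). It lies flat on the mat at the start, z up; two of its six flats face along its +x and -x axes, the others every 60 degrees.
- nut2_c (a point): Centre (half-way up, on the bore axis) of loose nut 2: a plain dark-steel hexagon nut with a smooth round bore, 41 mm across flats, 47 mm across corners, 16 mm high, bore 23 mm, about 120 g (each may differ by 8 %). It lies flat on the mat at the start, z up; two of its six flats face along its +x and -x axes, the others every 60 degrees.
- nut3_c (a point): Centre (half-way up, on the bore axis) of loose nut 3: a plain dark-steel hexagon nut with a smooth round bore, 41 mm across flats, 47 mm across corners, 16 mm high, bore 23 mm, about 120 g (each may differ by 8 %). It lies flat on the mat at the start, z up; two of its six flats face along its +x and -x axes, the others every 60 degrees.
- scale: Fixed bench scale: grey housing 150 (its x) x 250 (its y) x 55 mm high; origin at the centre of its underside, z up. At y = -65 mm is the pan; at y = +65 mm the white dial, 100 mm across, lies on the flat top. The pan, a level aluminium disc 100 mm across, carries one upright steel post, 20 mm in diameter, 54 mm high above the pan, top edge chamfered 2 mm.
- pan_centre (a point): Middle of the pan's upper face, 100 mm above the bench unloaded; sinks with the pan. The post's axis always stands 6 mm off this point, in a direction that is not measured and differs every time; the disc turns only stiffly (about 5 N sideways at the post), so a direction once found stays. Nuts fit the post with 1.5 mm play all round and lie on the pan or on each other, 16 mm apart.
- pan (a joint): Downward travel of the pan, m: 0 unloaded, 0.034 at the stop; over 0.031 counts as pressed to its end. Spring 200 N/m: 5 mm per newton, about 5.9 mm per nut; pressing on the post lowers it too, and it springs back up when the nut finds the post. Knocked down faster than 0.28 m/s (a nut dropped over about 20 mm) counts as dropped.
- needle (a joint): Angle in rad of the thin black needle on the dial, driven by the pan: 0 unloaded, pointing along the scale's +x axis, growing clockwise seen from above, 90 rad for each m of pan travel, so about 0.53 rad for one nut.
- mark (a joint): Angle in rad of the steel set hand with the broad end above the needle, which shows the wanted weight, in the same measure as the needle. Somewhere between 0.70 and 1.40: two or three nuts are needed.
- needle_tip (a point): Tip of the needle, 40 mm from the dial's centre, 59 mm above the bench; x points along the needle away from the centre.
- mark_tip (a point): Tip of the set hand, 40 mm from the dial's centre, 62 mm above the bench; x points along the hand away from the centre, so a needle that is ahead of (past) it lies on its -y side.
- hammer_mid (a point): Bystander: hammer with a wooden handle, 260 mm long, lying on the bench; the point is at the middle of its length.
- stone: Bystander: grey sharpening stone, 30 x 100 x 20 mm, lying flat; origin at the centre of its underside, y along its length.
- punch: Bystander: steel centre punch standing on end, 28 mm across, 85 mm high, tapering to a point; origin at the centre of its underside.
There are look-alikes about, which are no part of the job. Leave any blue or brown look-alike of the part that bears nut0_c alone.

How it is judged (in metres and radians):
On the way:
1. a first nut is threaded over the post and let go, with the needle still short of the set hand (((horizontal distance between nut0_c and pan_centre below 0.01 m and z of nut0_c in the frame of pan_centre between 0.004 and 0.048 m and angle between nut0_c's own z axis and vertical below 0.12 rad) or (horizontal distance between nut1_c and pan_centre below 0.01 m and z of nut1_c in the frame of pan_centre between 0.004 and 0.048 m and angle between nut1_c's own z axis and vertical below 0.12 rad) or (horizontal distance between nut2_c and pan_centre below 0.01 m and z of nut2_c in the frame of pan_centre between 0.004 and 0.048 m and angle between nut2_c's own z axis and vertical below 0.12 rad) or (horizontal distance between nut3_c and pan_centre below 0.01 m and z of nut3_c in the frame of pan_centre between 0.004 and 0.048 m and angle between nut3_c's own z axis and vertical below 0.12 rad)) and y of needle_tip in the frame of mark_tip above 0.0024 m and contact force between the fingers and anything else below 0.1 N), for 0.2 s.
At the end, for the whole second after the job is handed in: Pan at rest, needle tip from 2.4 mm short of the set hand to 21.9 mm (0.58 rad) past it; every nut either threaded on the post (centre within 10 mm of the pan's middle, 4 to 48 mm above the pan, level within 0.12 rad) or on the mat within 40 mm of where it lay (((horizontal distance between nut0_c and pan_centre below 0.01 m and z of nut0_c in the frame of pan_centre between 0.004 and 0.048 m and angle between nut0_c's own z axis and vertical below 0.12 rad) or (height (world z) of nut0_c below 0.025 m and horizontal distance between nut0_c and mat below 0.17 m and distance of nut0_c from where it was at the start of the episode below 0.04 m)) and ((horizontal distance between nut1_c and pan_centre below 0.01 m and z of nut1_c in the frame of pan_centre between 0.004 and 0.048 m and angle between nut1_c's own z axis and vertical below 0.12 rad) or (height (world z) of nut1_c below 0.025 m and horizontal distance between nut1_c and mat below 0.17 m and distance of nut1_c from where it was at the start of the episode below 0.04 m)) and ((horizontal distance between nut2_c and pan_centre below 0.01 m and z of nut2_c in the frame of pan_centre between 0.004 and 0.048 m and angle between nut2_c's own z axis and vertical below 0.12 rad) or (height (world z) of nut2_c below 0.025 m and horizontal distance between nut2_c and mat below 0.17 m and distance of nut2_c from where it was at the start of the episode below 0.04 m)) and ((horizontal distance between nut3_c and pan_centre below 0.01 m and z of nut3_c in the frame of pan_centre between 0.004 and 0.048 m and angle between nut3_c's own z axis and vertical below 0.12 rad) or (height (world z) of nut3_c below 0.025 m and horizontal distance between nut3_c and mat below 0.17 m and distance of nut3_c from where it was at the start of the episode below 0.04 m)) and y of needle_tip in the frame of mark_tip between -0.0219 and 0.0024 m and x of needle_tip in the frame of mark_tip above -0.01 m and velocity of joint pan between -0.01 and 0.01 m/s); the robot touches nothing.
It fails at once if the pan pressed to the end of its travel (more than 31 mm) (value of joint pan above 0.031 m).
It fails at once if a nut dropped or rammed on the scale (pan knocked down faster than 0.28 m/s) (velocity of joint pan above 0.28 m/s).
It fails at once if two nuts carried at once (both lifted more than about 30 mm off the mat, away from the post) (((height (world z) of nut1_c above 0.04 m and horizontal distance between nut1_c and pan_centre above 0.015 m) and (height (world z) of nut0_c above 0.04 m and horizontal distance between nut0_c and pan_centre above 0.015 m)) or ((height (world z) of nut2_c above 0.04 m and horizontal distance between nut2_c and pan_centre above 0.015 m) and (height (world z) of nut0_c above 0.04 m and horizontal distance between nut0_c and pan_centre above 0.015 m)) or ((height (world z) of nut2_c above 0.04 m and horizontal distance between nut2_c and pan_centre above 0.015 m) and (height (world z) of nut1_c above 0.04 m and horizontal distance between nut1_c and pan_centre above 0.015 m)) or ((height (world z) of nut3_c above 0.04 m and horizontal distance between nut3_c and pan_centre above 0.015 m) and (height (world z) of nut0_c above 0.04 m and horizontal distance between nut0_c and pan_centre above 0.015 m)) or ((height (world z) of nut3_c above 0.04 m and horizontal distance between nut3_c and pan_centre above 0.015 m) and (height (world z) of nut1_c above 0.04 m and horizontal distance between nut1_c and pan_centre above 0.015 m)) or ((height (world z) of nut3_c above 0.04 m and horizontal distance between nut3_c and pan_centre above 0.015 m) and (height (world z) of nut2_c above 0.04 m and horizontal distance between nut2_c and pan_centre above 0.015 m))).
It fails at once if the set hand turned by more than 4 mm at its tip (distance of mark_tip from where it was at the start of the episode above 0.004 m).
It fails at once if the hammer, the stone or the punch moved by more than 25 mm, or the punch tipped over (distance of any of hammer_mid, stone, punch from where it was at the start of the episode above 0.025 m or angle between punch's own z axis and vertical above 0.5 rad).
It also fails if it takes over 72 s, if anything falls off the work surface, if the arm or the gripper's body presses on something with over 40 N, if the wrist force passes 120 N, or if a joint passes its speed limit or range.

## Working session

There is one attempt and no reset: what is moved stays moved. The work goes in short steps, Python scripts to look and compute and a tool call to move; the robot and the scene stay as the last step left them, time stands still between calls to the robot, and variables do not carry over. Pictures are saved under pics/ and viewed, and the job is handed in when it is done.

Besides the shell and the picture viewer there is one more tool, called after "Emit:" by a JSON object that holds its "method" and its "body", one argument or row to a line. arm_command: Moves the arm, as the interface text tells. Its arguments: {"type":"object","properties":{"series":{"type":"array"}},"required":["series"]}

```bash
ls; mkdir -p pics
python3 - <<'E'
from cell import ctrl
import cv2, json
s=ctrl.read_state(); print(s)
for n in ("side","top"):
    cv2.imwrite(f"pics/{n}0.png",ctrl.get_image(n)); print(n,ctrl.calibration(n))
E
```

```text
pics
{'clock': 0.0, 'qpos': array([ 1.04420245,  0.62933757,  0.03841992,  1.51835963, -0.02700053,
        0.99626126, -0.02004406]), 'qd': array([ 0.0015658 , -0.0007371 , -0.00086296,  0.00039837, -0.00116171,
       -0.00061359,  0.00034406]), 'tau': array([-1.38159969e-03, -5.63395929e+01,  1.22582451e+00, -1.93438321e+01,
        1.10353858e-02,  1.07541075e-02, -3.45411661e-05]), 'eef_pos': array([ 288.79669202, -581.6421291 ,  230.39688254]), 'tool_rot': array([-1.56525151,  1.56894777,  2.03710868]), 'force': array([ 0.40020909, -0.3942334 , -0.03093092]), 'torque': array([ 0.01882887, -0.00638375,  0.02308173]), 'width': 85.38560958385503}
side {'fovy': 43.48979284406355, 'cx': 323.0760892775671, 'cy': 239.8915379971513, 'cam_to_world': array([[ 7.56145751e-01,  3.80854204e-01, -5.32159448e-01,
        -1.83665212e+01],
       [-6.54363394e-01,  4.49014209e-01, -6.08436348e-01,
        -7.47283384e+02],
       [ 7.22161274e-03,  8.08292222e-01,  5.88737236e-01,
         7.57499540e+02],
       [ 0.00000000e+00,  0.00000000e+00,  0.00000000e+00,
         1.00000000e+00]])}
top {'fovy': 51.644920063775146, 'cx': 320.51086425068, 'cy': 234.90007397492985, 'cam_to_world': array([[ 4.78622901e-02,  9.72054894e-01, -2.29822725e-01,
         3.56852913e+02],
       [-9.98850285e-01,  4.72007662e-02, -8.37831137e-03,
        -5.33840793e+01],
       [ 2.70363016e-03,  2.29959500e-01,  9.73196444e-01,
         1.06234032e+03],
       [ 0.00000000e+00,  0.00000000e+00,  0.00000000e+00,
         1.00000000e+00]])}
```

View pics/side0.png

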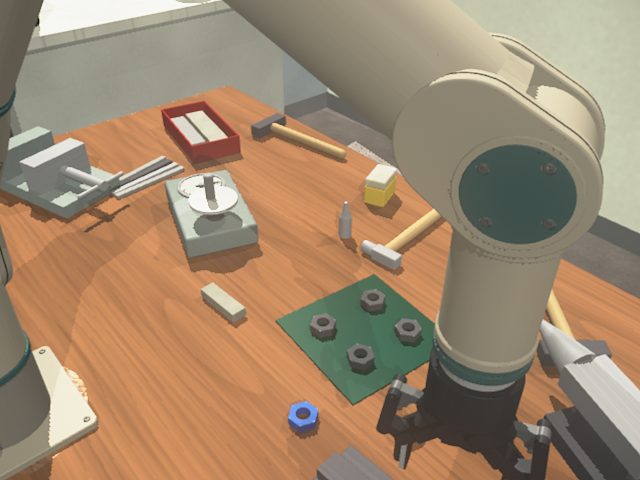

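View pics/top0.png

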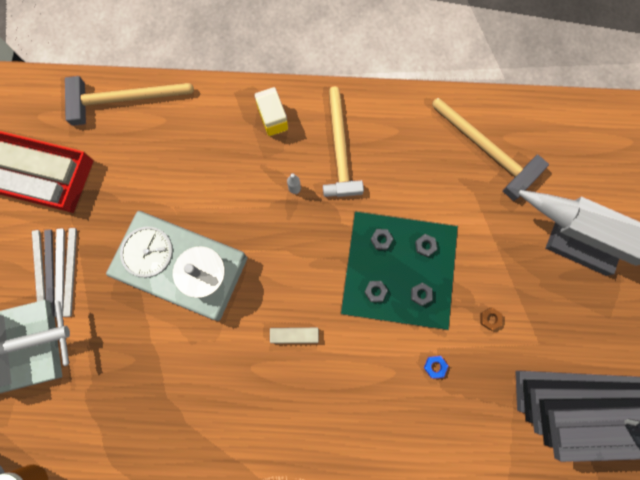

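```bash
cat > h.py <<'E'
import numpy as np, cv2
from cell import ctrl
def K(n):
    c=ctrl.calibration(n); f=240/np.tan(np.radians(c["fovy"])/2); return f,c["cx"],c["cy"],np.array(c["cam_to_world"])
def proj(n,P):
    f,cx,cy,T=K(n); P=np.atleast_2d(P); p=(P-T[:3,3])@T[:3,:3]
    return np.c_[cx+f*p[:,0]/-p[:,2], cy-f*p[:,1]/-p[:,2]]
def ray(n,u,v):
    f,cx,cy,T=K(n); d=T[:3,:3]@np.array([(u-cx)/f,-(v-cy)/f,-1.]); return T[:3,3],d/np.linalg.norm(d)
def atz(n,u,v,z):
    o,d=ray(n,u,v); return o+d*(z-o[2])/d[2]
def tri(pa,pb):
    o1,d1=ray(*pa);o2,d2=ray(*pb)
    A=np.c_[d1,-d2]; t=np.linalg.lstsq(A,o2-o1,rcond=None)[0]
    a=o1+t[0]*d1;b=o2+t[1]*d2
    return (a+b)/2,np.linalg.norm(a-b)
E
python3 - <<'E'
from h import *
np.set_printoptions(precision=1,suppress=True)
for l in ("nut0_c","scale","pan_centre","needle","mark","mat","stone","punch","hammer_mid"):
  for c in ("top","side"):
    for r in ctrl.spot_in(l,c)[:6]:
        ce=np.array(r["centre"]); print(l,c,round(r["conf"],2),ce,proj(c,ce)[0])
t=cv2.imread("pics/top0.png"); s=cv2.imread("pics/side0.png")
a=cv2.resize(t[200:320,100:260],(800,600),interpolation=cv2.INTER_CUBIC);cv2.imwrite("pics/ct1.png",a)
a=cv2.resize(t[200:335,335:515],(800,600),interpolation=cv2.INTER_CUBIC);cv2.imwrite("pics/ct2.png",a)
a=cv2.resize(s[160:265,155:275],(686,600),interpolation=cv2.INTER_CUBIC);cv2.imwrite("pics/cs1.png",a)
a=cv2.resize(s[270:405,270:450],(800,600),interpolation=cv2.INTER_CUBIC);cv2.imwrite("pics/cs2.png",a)
E
```

```text
nut0_c top 0.86 [ 442.4 -408.6   17.3] [491.4 318.3]
nut0_c top 0.72 [ 487.6 -262.9   20. ] [421.7 293.2]
nut0_c top 0.64 [ 335.7 -295.6   16.3] [437.3 368.6]
nut0_c side 0.94 [ 337.2 -295.9   13.7] [301.8 415.5]
nut0_c side 0.87 [ 488.2 -266.6   16.2] [361.1 354.6]
scale top 0.73 [512.8 240.6  52.4] [180.2 267.3]
scale top 0.57 [ 540.7 -222.8    0.6] [401.4 268.8]
scale side 0.59 [492.7 179.8  57.3] [214.5 218.2]
pan_centre top 0.56 [500.7 188.4 104.3] [198.9 270.3]
pan_centre side 0.81 [493.  180.2 102.4] [212.3 199.7]
needle top 0.57 [ 536.8 -222.3    0.1] [401.1 270.6]
needle top 0.54 [391.3   2.   22.2] [293.1 333.6]
mark top 0.43 [ 486.1 -167.1   16.7] [375.9 291.9]
mark top 0.4 [ 599.2 -177.5   22.3] [382.2 239.3]
mark top 0.38 [386.    4.1  22.4] [291.9 336.2]
mat top 0.63 [ 537.6 -220.9    0.7] [400.5 270.2]
mat side 0.75 [ 531.5 -225.2    5. ] [362.3 333.8]
stone top 0.73 [387.3   2.5  19.1] [292.8 335.6]
stone top 0.57 [545.6 300.5  58.8] [152.2 249.7]
stone side 0.71 [383.3  -9.6  21.8] [221.9 300.5]
stone side 0.34 [ 598.5 -178.3   23.2] [371.4 295.9]
punch top 0.59 [707.1  19.1  52.1] [293.3 182.9]
punch side 0.96 [708.5  13.8  38.6] [345.  222.2]
hammer_mid top 0.59 [786.1 -76.1  25.2] [338.6 155.4]
hammer_mid side 0.85 [740.7 -84.2  21.8] [388.4 243.7]
```

View pics/ct1.png

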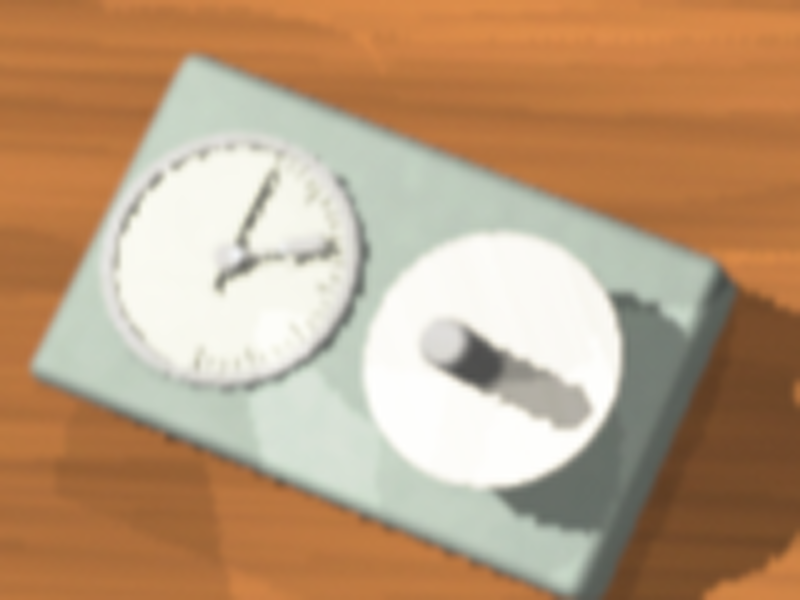

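View pics/ct2.png

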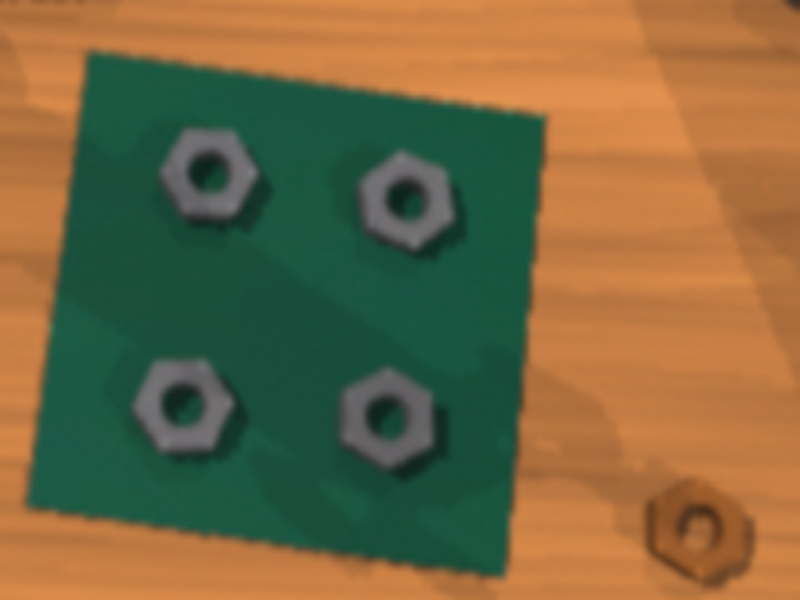

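View pics/cs1.png

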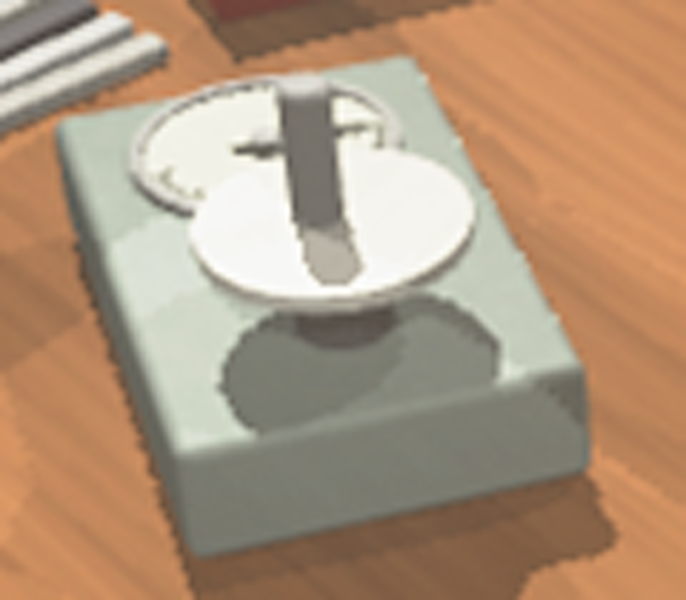

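View pics/cs2.png

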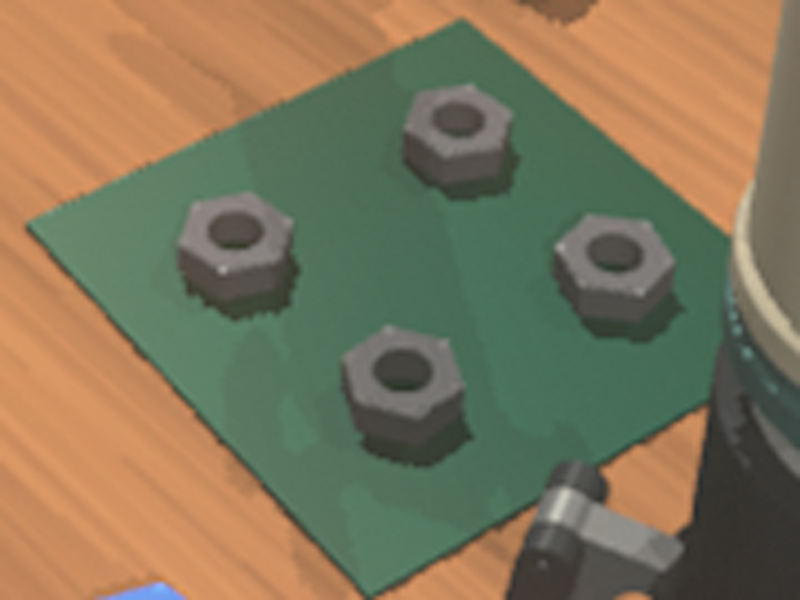

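Run:
```python
from h import *
from scipy.optimize import least_squares
np.set_printoptions(precision=1,suppress=True)
t=cv2.imread("pics/top0.png"); s=cv2.imread("pics/side0.png")
A=dict(A=((209,172),(458,119)),B=((408,200),(615,251)),C=((185,404),(236,230)),D=((389,417),(404,369)))
for k,(p,q) in A.items():
    P=(335+(p[0]+.5)/4.444-.5,200+(p[1]+.5)/4.444-.5); Q=(270+(q[0]+.5)/4.444-.5,270+(q[1]+.5)/4.444-.5)
    X,e=tri(("top",*P),("side",*Q)); 
    # hexagon: grey mask in top
    x0,y0=int(P[0])-14,int(P[1])-14; c=t[y0:y0+29,x0:x0+29].astype(int)
    sat=c.max(2)-c.min(2); m=((sat<14)&(c.max(2)>70)).astype(np.uint8)
    m=cv2.resize(m*255,None,fx=8,fy=8,interpolation=cv2.INTER_CUBIC); m=(m>127).astype(np.uint8)
    cs,_=cv2.findContours(m,cv2.RETR_EXTERNAL,cv2.CHAIN_APPROX_NONE); c=max(cs,key=cv2.contourArea)
    pts=(c[:,0,:]+.5)/8-.5+[x0,y0]
    W=np.array([atz("top",u,v,19.)[:2] for u,v in pts])
    ctr=W.mean(0); 
    d=W-ctr; th=np.arctan2(d[:,1],d[:,0]); r=np.hypot(*d.T)
    f=np.sum(r*np.exp(-6j*th)); corner=-np.angle(f)/6
    print(k,"tri",X,"err",e,"hex ctr",ctr,"minmax r",r.min(),r.max(),"flat normals deg",(np.degrees(corner)+30)%60, "z19 top",atz("top",*P,19)[:2],"side",atz("side",*Q,19)[:2])
# post top
P=(100+(447+.5)/5-.5,200+(342+.5)/5-.5);Q=(155+(303+.5)/5.714-.5,160+(87+.5)/5.714-.5)
print("post",tri(("top",*P),("side",*Q)),atz("top",*P,154),atz("side",*Q,154))
# pan disc segmentation in top
c=t.astype(int)[200:320,160:260]; g=cv2.cvtColor(t,cv2.COLOR_BGR2GRAY)[200:320,160:260]
m=(g>225).astype(np.uint8); 
cs,_=cv2.findContours(m,cv2.RETR_EXTERNAL,cv2.CHAIN_APPROX_NONE); c=max(cs,key=cv2.contourArea); el=cv2.fitEllipse(cv2.convexHull(c)); print("pan top el",el, atz("top",el[0][0]+160,el[0][1]+200,100))
g=cv2.cvtColor(s,cv2.COLOR_BGR2GRAY)[180:220,180:245]; m=(g>215).astype(np.uint8); 
cs,_=cv2.findContours(m,cv2.RETR_EXTERNAL,cv2.CHAIN_APPROX_NONE); c=max(cs,key=cv2.contourArea); el2=cv2.fitEllipse(cv2.convexHull(c)); print("pan side",el2,atz("side",el2[0][0]+180,el2[0][1]+180,100))
print("pan tri",tri(("top",el[0][0]+160,el[0][1]+200),("side",el2[0][0]+180,el2[0][1]+180)))
# dial: centre and hands
D=lambda x,y:(100+(x+.5)/5-.5,200+(y+.5)/5-.5)
print("dial",atz("top",*D(235,255),60),"needle tip",atz("top",*D(275,165),59),"mark tip",atz("top",*D(335,247),62))
for nm,xy in dict(c1=(192,55),c2=(720,265),c3=(575,598),c4=(33,368)).items(): print(nm,atz("top",*D(*xy),55))
```

```text
A tri [ 602.7 -177.    18.6] err 1.2475294135120045 hex ctr [ 601.  -176.4] minmax r 19.167339110338464 24.55556749941088 flat normals deg 0.17805198513547893 z19 top [ 602.1 -176.6] side [ 603.  -177.5]
B tri [ 593.3 -273.5   20.1] err 1.6385589309985977 hex ctr [ 592.1 -272.1] minmax r 19.980065346014744 23.911651574454933 flat normals deg 39.18885176234657 z19 top [ 592.8 -273.2] side [ 595.  -273.1]
C tri [ 489.  -167.6   19.2] err 0.7811179394887384 hex ctr [ 487.6 -166.8] minmax r 19.482843773604056 24.590303225504954 flat normals deg 8.381162519911609 z19 top [ 488.7 -167.4] side [ 489.5 -167.6]
D tri [ 487.7 -264.4   19.3] err 1.4313457630386 hex ctr [ 486.4 -262.4] minmax r 19.251547405169024 24.78457488769982 flat normals deg 28.45948522873531 z19 top [ 487.2 -264.1] side [ 488.6 -264.5]
post (array([497.1, 195. , 152.3]), np.float64(0.3678166924346025)) [496.7 194.6 154. ] [495.8 192.2 154. ]
pan top el ((37.78398132324219, 71.5676498413086), (49.36348342895508, 52.298362731933594), 48.291770935058594) [498.8 191.4 100. ]
pan side ((19.32645606994629, 17.765642166137695), (35.30946350097656, 74.40509796142578), 85.0855941772461) [478.6 206.9 100. ]
pan tri (array([487. , 196.1, 103.8]), np.float64(25.03043955172867))
dial [543.  311.4  60. ] needle tip [582. 300.  59.] mark tip [548. 270.  62.]
c1 [628.7 342.3  55. ]
c2 [549.4 112.4  55. ]
c3 [410.9 159.1  55. ]
c4 [493.  389.7  55. ]
```

```bash
cat >> h.py <<'E'
from scipy.spatial.transform import Rotation as R
def st():
    s=ctrl.read_state(); M=R.from_euler('xyz',s["tool_rot"]).as_matrix()
    print("t",round(s["clock"],2),"pos",np.round(s["eef_pos"],1),"x",np.round(M[:,0],3),"yawY",round(np.degrees(np.arctan2(M[1,1],M[0,1])),2),"F",np.round(s["force"],2),"w",round(s["width"],1),"q7",np.round(s["qpos"],2))
    return s,M
E
python3 - <<'E'
from h import *
s,M=st(); print(M)
down=np.array([[0,0,0.]])
# rotvec to vertical x=-z
x=M[:,0]; ax=np.cross(x,[0,0,-1]); print("tilt fix deg",np.degrees(ax))
E
```

```text
t 1.0 pos [ 289.1 -582.2  231.3] x [ 0. -0. -1.] yawY -63.6 F [-0.36  0.06  0.1 ] w 85.1 q7 [ 1.04  0.63  0.04  1.52 -0.03  1.   -0.02]
[[ 1.56142393e-05  4.44665477e-01 -8.95696719e-01]
 [-1.38684172e-05 -8.95696719e-01 -4.44665478e-01]
 [-1.00000000e+00  1.93650089e-05 -7.81881655e-06]]
tilt fix deg [0.0007946  0.00089463 0.        ]
```

Emit:
{"method": "arm_command", "body": {
  "series": [
    [1,1.33,2.77,0,0,0,0.8],
    [1,1.33,2.77,0,0,0,0.8],
    [1,1.33,2.77,0,0,0,0.8],
    [1,1.33,2.77,0,0,0,0.8],
    [1,1.33,2.77,0,0,0,0.8],
    [1,1.33,2.77,0,0,0,0.8],
    [1,1.33,2.77,-1,0,0,0.8],
    [1,1.33,2.77,-1.5,0,0,0.8],
    [1,1.33,2.77,-1.5,0,0,0.8],
    [1,1.33,2.77,-1.5,0,0,0.8],
    [1,1.33,2.77,-1.5,0,0,0.8],
    [1,1.33,2.77,-1.5,0,0,0.8],
    [1,1.33,2.77,-1.5,0,0,0.8],
    [1,1.33,2.77,-1.5,0,0,0.8],
    [1,1.33,2.77,-1.5,0,0,0.8],
    [1,0,0,0,0,0,0],
    [1,0,0,0,0,0,0]
  ]
}}

```text
clock: 2.42
eef_pos: [489.1, -164.3, 100.6]
tool_rot: [-1.554, 1.569, 2.262]
force: [0.2, -0.4, 0.7]
width: 85.7
```

Run:
```python
from h import *
st()
a=ctrl.get_image("side"); b=ctrl.get_image("top")
cv2.imwrite("pics/s1.png",np.vstack([a[200:440,180:500],b[180:420,240:560]]))
st()
```

```text
t 2.42 pos [ 489.1 -164.3  100.6] x [-0.001  0.001 -1.   ] yawY -51.34 F [ 0.22 -0.39  0.7 ] w 85.7 q7 [ 0.28  0.64 -0.01  2.    0.01  0.5  -0.63]
t 2.52 pos [ 488.5 -167.6  101.5] x [ 0.    -0.001 -1.   ] yawY -51.64 F [ 0.93 -1.24  0.62] w 85.4 q7 [ 0.28  0.63 -0.01  2.    0.01  0.5  -0.63]
```

View pics/s1.png

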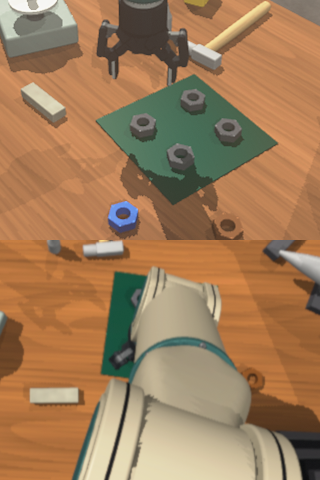

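Emit:
{"method": "arm_command", "body": {
  "series": [
    [1,0,0,-2.5,0,0,0],
    [1,0,0,-2.5,0,0,0],
    [1,0,0,-2.5,0,0,0],
    [1,0,0,-1.5,0,0,0],
    [1,0,0,-0.7,0,0,0],
    [1,0,0,0,0,0,0],
    [0.6,0,0,0,0,0,0],
    [0.3,0,0,0,0,0,0],
    [0.2,0,0,0,0,0,0],
    [0.2,0,0,0,0,0,0],
    [0.2,0,0,0,0,0,0],
    [0.2,0,0,0,0,0,0]
  ]
}}

```text
clock: 3.52
eef_pos: [489.3, -167.1, 5.9]
tool_rot: [2.124, 1.569, -0.348]
force: [-1.2, 0.1, 7.9]
width: 39.8
```

Run:
```python
from h import *
st()
a=ctrl.get_image("side")
cv2.imwrite("pics/s2.png",cv2.resize(a[200:420,230:470],(655,600)))
st()
```

```text
t 3.52 pos [ 489.3 -167.1    5.9] x [ 0.002 -0.001 -1.   ] yawY -51.63 F [-1.18  0.14  7.87] w 39.8 q7 [ 0.28  0.81 -0.01  2.04  0.01  0.29 -0.64]
t 3.57 pos [ 489.3 -167.1    5.9] x [ 0.002 -0.001 -1.   ] yawY -51.63 F [-1.54 -0.17  8.94] w 39.4 q7 [ 0.28  0.81 -0.01  2.04  0.01  0.29 -0.64]
```

View pics/s2.png

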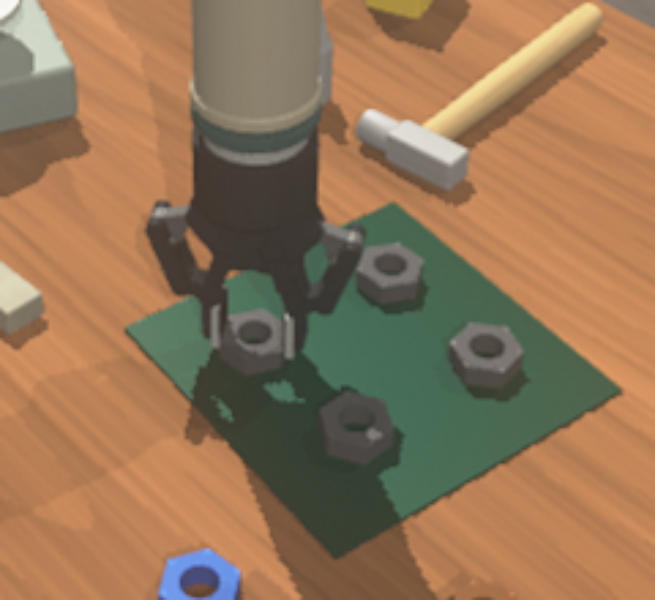

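Emit:
{"method": "arm_command", "body": {
  "series": [
    [0.2,0,0,1.5,0,0,0],
    [0.2,0,0,3.5,0,0,0],
    [0.2,0,0,3.5,0,0,0],
    [0.2,0,2,3.5,0,0,0],
    [0.2,0.1,3,3.5,0,0,0],
    [0.2,0.1,3,2.5,0,0,0],
    [0.2,0.1,3,0,0,0,0],
    [0.2,0.1,3,0,0,0,0],
    [0.2,0.1,3,0,0,0,0],
    [0.2,0.1,3,0,0,0,0],
    [0.2,0.1,3,0,0,0,0],
    [0.2,0.1,3,0,0,0,0],
    [0.2,0,3,0,0,0,0],
    [0.2,0,3,0,0,0,0],
    [0.2,0,3,0,0,0,0],
    [0.2,0,2.5,0,0,0,0],
    [0.2,0,1.5,0,0,0,0],
    [0.2,0,0,0,0,0,0],
    [0.2,0,0,0,0,0,0]
  ]
}}

```text
clock: 5.15
eef_pos: [496.0, 220.8, 181.1]
tool_rot: [0.793, 1.571, -1.676]
force: [-0.1, -0.3, -1.2]
width: 39.3
```

Run:
```python
from h import *
st()
a=ctrl.get_image("side"); st(); b=ctrl.get_image("top")
cv2.imwrite("pics/s3.png",cv2.resize(a[70:270,120:320],(600,600)))
cv2.imwrite("pics/t3.png",cv2.resize(b[180:340,90:290],(750,600)))
st();st()
for r in ctrl.spot_in("nut0_c","side"): print(r)
st()
```

```text
t 5.15 pos [496.  220.8 181.1] x [-0. -0. -1.] yawY -51.48 F [-0.11 -0.28 -1.21] w 39.3 q7 [-0.49  0.54  0.03  1.87 -0.02  0.73 -1.35]
t 5.2 pos [496.2 219.4 181.1] x [-0.    -0.001 -1.   ] yawY -51.61 F [-0.24 -0.99 -1.2 ] w 39.4 q7 [-0.49  0.54  0.03  1.87 -0.02  0.73 -1.35]
t 5.25 pos [496.4 218.7 181.1] x [-0.    -0.001 -1.   ] yawY -51.69 F [-0.29 -0.62 -1.44] w 39.2 q7 [-0.49  0.54  0.03  1.87 -0.02  0.73 -1.35]
t 5.25 pos [496.4 218.7 181.1] x [-0.    -0.001 -1.   ] yawY -51.69 F [-0.29 -0.62 -1.44] w 39.2 q7 [-0.49  0.54  0.03  1.87 -0.02  0.73 -1.35]
{'centre': [439.3, -414.2, 15.6], 'conf': 0.97}
{'centre': [335.2, -295.7, 17.8], 'conf': 0.96}
{'centre': [485.4, -264.8, 17.4], 'conf': 0.8}
t 5.3 pos [496.5 218.5 181.1] x [-0.    -0.001 -1.   ] yawY -51.73 F [ 0.24 -1.46 -1.85] w 39.2 q7 [-0.49  0.54  0.03  1.87 -0.02  0.73 -1.35]
```

View pics/s3.png

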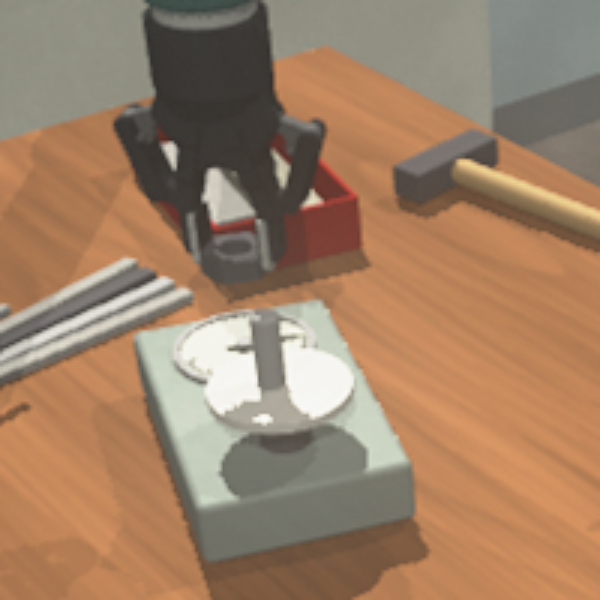

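View pics/t3.png

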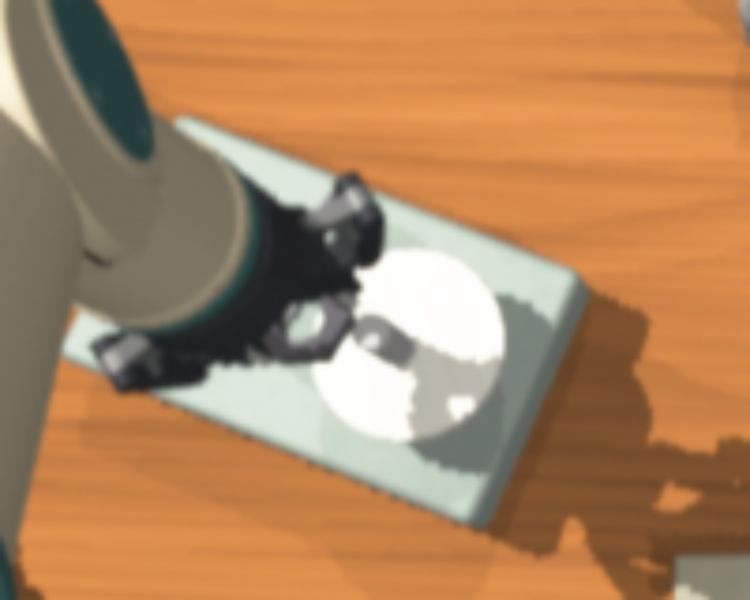

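Run:
```python
from h import *
np.set_printoptions(precision=1,suppress=True)
T=lambda x,y:(90+(x+.5)/3.75-.5,180+(y+.5)/3.75-.5); S=lambda x,y:(120+(x+.5)/3-.5,70+(y+.5)/3-.5)
X,e=tri(("top",*T(303,325)),("side",*S(237,246))); print(X,e)
for z in (192,195,198): print(z,atz("top",*T(303,325),z),atz("side",*S(237,246),z))
X,e=tri(("top",*T(373,336)),("side",*S(266,318))); print("post",X,e,atz("top",*T(373,336),154),atz("side",*S(266,318),154))
a=ctrl.get_image("side"); b=ctrl.get_image("top"); st()
cv2.imwrite("pics/s4.png",cv2.resize(a[140:190,170:230],(720,600),interpolation=cv2.INTER_CUBIC))
cv2.imwrite("pics/t4.png",cv2.resize(b[245:295,150:210],(720,600),interpolation=cv2.INTER_CUBIC))
```

```text
[492.9 215.  197.2] 3.2884051392788094
192 [492.3 217.5 192. ] [499.1 223.2 192. ]
195 [491.8 216.5 195. ] [496.4 218.1 195. ]
198 [491.3 215.6 198. ] [493.6 212.9 198. ]
post [496.3 194.3 150.7] 3.370534714545506 [494.4 194.2 154. ] [495.  188.4 154. ]
t 5.4 pos [496.7 218.7 181.1] x [ 0. -0. -1.] yawY -51.73 F [-0.2  0.6 -0.5] w 39.1 q7 [-0.5  0.5  0.   1.9 -0.   0.7 -1.4]
```

View pics/s4.png

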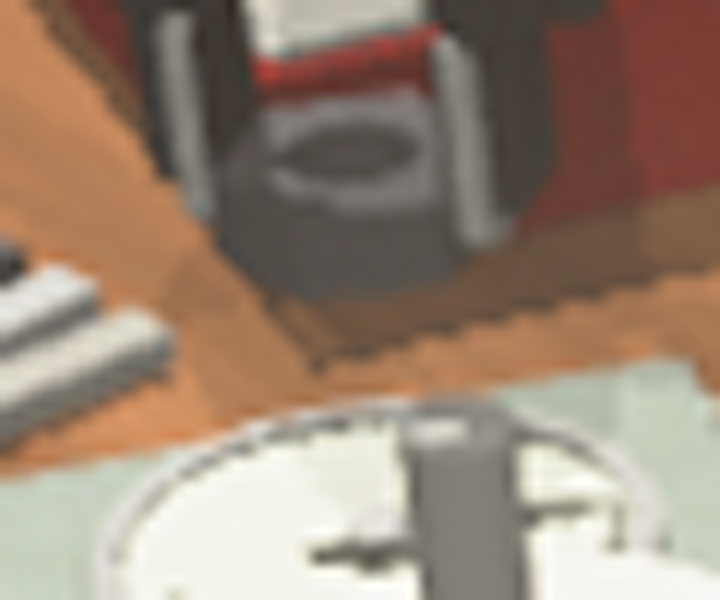

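View pics/t4.png

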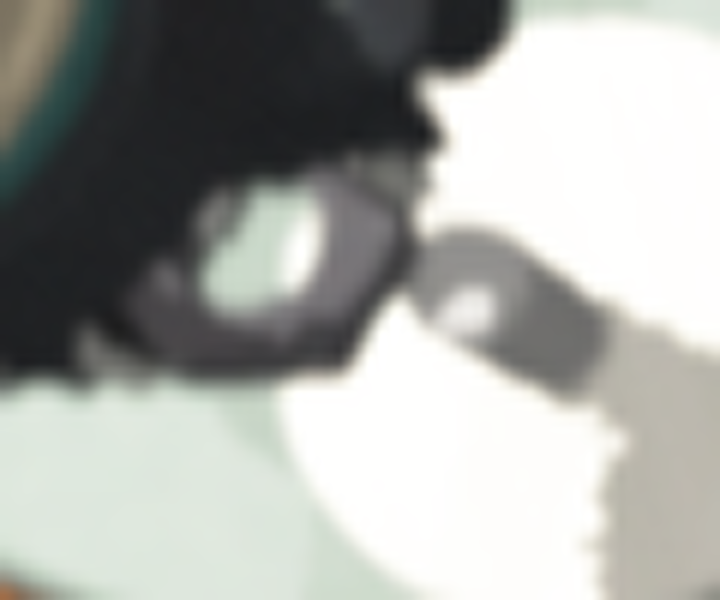

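Run:
```python
from h import *
np.set_printoptions(precision=1,suppress=True)
print(tri(("top",170.4,264.7),("side",198.4,152.0)))
for z in (192,194,196,198): print(z,atz("top",170.4,264.7,z),atz("side",198.4,152.,z))
print(tri(("top",189.1,268.6),("side",207.6,174.9)))
for z in (152,154): print(z,atz("top",189.1,268.6,z),atz("side",207.6,174.9,z))
# predicted
for P in ([496.5,218.5,196],[496.5,194,154]): print(proj("top",P),proj("side",P))
```

```text
(array([494.8, 216.7, 195.3]), np.float64(0.3793650064401666))
192 [495.1 217.9 192. ] [498.  222.4 192. ]
194 [494.8 217.2 194. ] [496.1 218.9 194. ]
196 [494.5 216.6 196. ] [494.3 215.5 196. ]
198 [494.2 216.  198. ] [492.5 212.1 198. ]
(array([496.3, 194.4, 152.6]), np.float64(1.1464399836054433))
152 [495.9 194.8 152. ] [497.3 195.  152. ]
154 [495.5 194.3 154. ] [495.6 191.9 154. ]
[[169.5 263.5]] [[198.6 151.1]]
[[189.3 268.1]] [[207.4 174.3]]
```

Emit:
{"method": "arm_command", "body": {
  "series": [
    [0.2,0.05,-1.2,0,0,0,0],
    [0.2,0,-1.2,0,0,0,0],
    [0.2,0,0,-1,0,0,0],
    [0.2,0,0,-1,0,0,0],
    [0.2,0,0,0,0,0,0],
    [0.2,0,0,-0.4,0,0,0],
    [0.2,0,0,-0.3,0,0,0],
    [0.2,0,0,-0.4,0,0,0],
    [0.2,0,0,0,0,0,0]
  ]
}}

```text
clock: 6.15
eef_pos: [496.5, 196.6, 149.2]
tool_rot: [-0.353, 1.57, -2.823]
force: [-0.4, -0.2, -0.5]
width: 39.3
```

```bash
cat > look.py <<'E'
from h import *
import sys
n=sys.argv[1]
st(); a=ctrl.get_image("side"); st(); b=ctrl.get_image("top"); st()
A=cv2.resize(a[130:230,150:250],(600,600),interpolation=cv2.INTER_CUBIC)
cv2.imwrite(f"pics/s{n}.png",A)
cv2.imwrite(f"pics/t{n}.png",cv2.resize(b[200:320,100:260],(640,480),interpolation=cv2.INTER_CUBIC))
E
python3 look.py 5
```

```text
t 6.15 pos [496.5 196.6 149.2] x [-0.001 -0.    -1.   ] yawY -51.56 F [-0.4  -0.24 -0.48] w 39.3 q7 [-0.44  0.58  0.02  1.92 -0.02  0.64 -1.31]
t 6.2 pos [496.7 196.6 149.5] x [-0.001 -0.    -1.   ] yawY -51.57 F [-0.27  0.11 -0.59] w 39.6 q7 [-0.44  0.58  0.02  1.92 -0.02  0.64 -1.31]
t 6.25 pos [496.9 196.6 149.8] x [-0. -0. -1.] yawY -51.57 F [ 0.53  1.19 -1.23] w 39.3 q7 [-0.44  0.58  0.02  1.92 -0.02  0.64 -1.31]
```

View pics/s5.png

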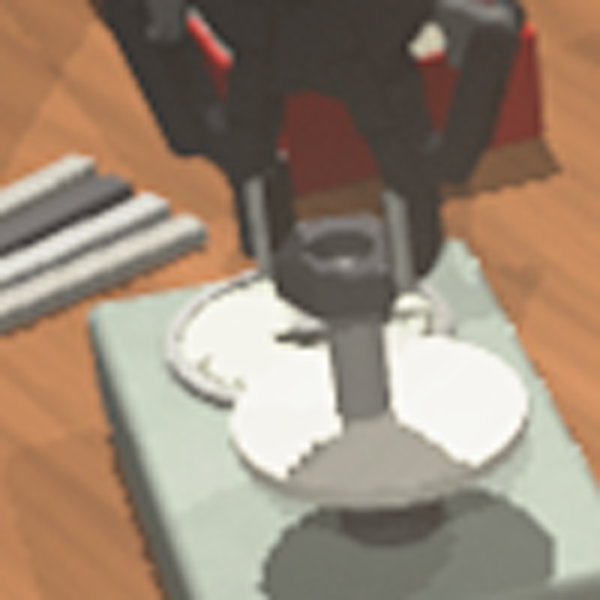

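View pics/t5.png

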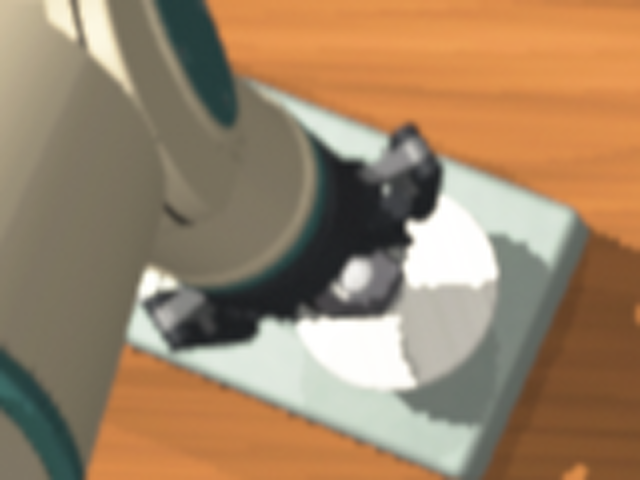

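Emit:
{"method": "arm_command", "body": {
  "series": [
    [0.2,0,0,-0.5,0,0,0],
    [0.2,0,0,-0.5,0,0,0],
    [0.2,0,0,-0.5,0,0,0],
    [0.2,0,0,0,0,0,0]
  ]
}}

```text
clock: 6.58
eef_pos: [496.2, 196.1, 133.8]
tool_rot: [-0.243, 1.569, -2.715]
force: [0.1, -0.0, -1.3]
width: 39.6
```

```bash
python3 look.py 6
```

```text
t 6.58 pos [496.2 196.1 133.8] x [-0.002 -0.001 -1.   ] yawY -51.6 F [ 0.1  -0.02 -1.3 ] w 39.6 q7 [-0.44  0.6   0.02  1.94 -0.02  0.61 -1.31]
t 6.63 pos [496.4 196.2 134.2] x [-0.001 -0.001 -1.   ] yawY -51.59 F [ 0.25 -0.19 -0.58] w 39.4 q7 [-0.44  0.6   0.02  1.93 -0.02  0.61 -1.31]
t 6.68 pos [496.8 196.3 134.6] x [-0.001 -0.    -1.   ] yawY -51.6 F [-0.65 -0.23 -0.87] w 39.4 q7 [-0.44  0.6   0.02  1.93 -0.02  0.61 -1.31]
```

View pics/s6.png

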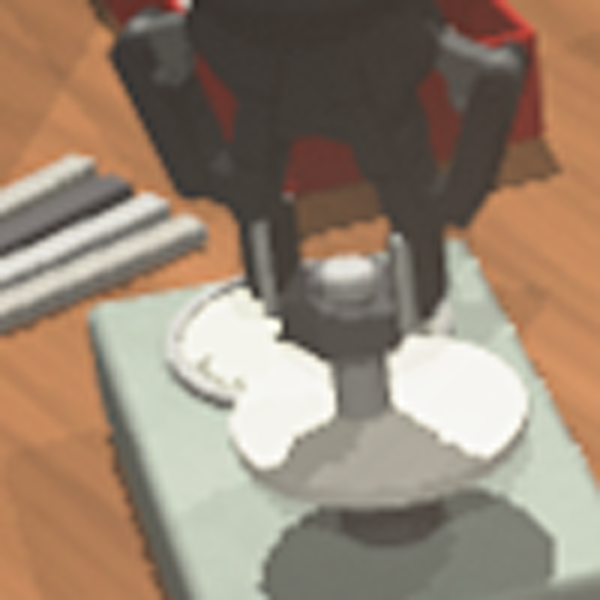

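Emit:
{"method": "arm_command", "body": {
  "series": [
    [0.2,0,0,-1,0,0,0],
    [0.2,0,0,-0.9,0,0,0],
    [0.2,0,0,-0.7,0,0,0],
    [0.2,0,0,-0.4,0,0,0],
    [0.2,0,0,-0.2,0,0,0],
    [0.2,0,0,0,0,0,0],
    [0.35,0,0,0,0,0,0],
    [0.5,0,0,0,0,0,0],
    [0.7,0,0,0,0,0,0],
    [0.85,0,0,0,0,0,0],
    [0.85,0,0,0,0,0,0],
    [0.85,0,0,0,0,0,0],
    [0.85,0,0,0,0,0,0]
  ]
}}

```text
clock: 7.77
eef_pos: [497.0, 196.4, 103.1]
tool_rot: [2.884, 1.57, 0.413]
force: [-0.1, 0.2, -0.4]
width: 72.3
```

```bash
python3 look.py 7
```

```text
t 7.77 pos [497.  196.4 103.1] x [ 0.  0. -1.] yawY -51.6 F [-0.12  0.23 -0.4 ] w 72.3 q7 [-0.44  0.65  0.02  1.96 -0.02  0.54 -1.31]
t 7.82 pos [497.  196.4 103. ] x [ 0.  0. -1.] yawY -51.6 F [0.48 0.35 0.2 ] w 72.6 q7 [-0.44  0.65  0.02  1.96 -0.02  0.54 -1.31]
t 7.87 pos [497.  196.4 103. ] x [ 0.  0. -1.] yawY -51.6 F [ 0.27 -0.46  0.14] w 72.9 q7 [-0.44  0.65  0.02  1.96 -0.02  0.54 -1.31]
```

View pics/s7.png

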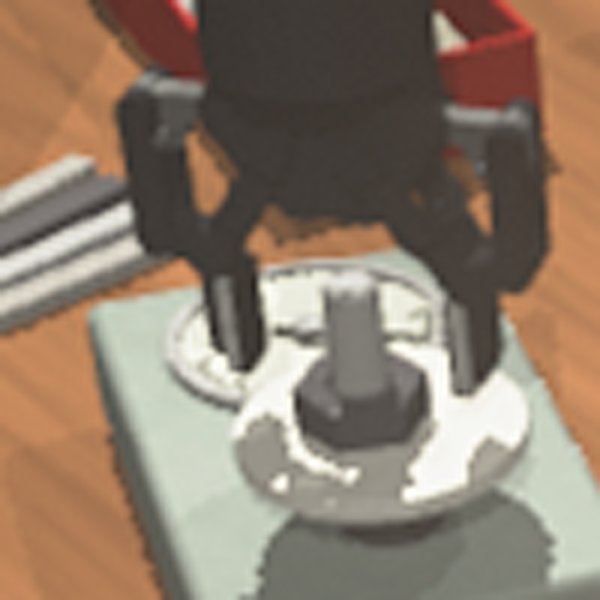

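Emit:
{"method": "arm_command", "body": {
  "series": [
    [0.85,0,0,2,0,0,0],
    [0.85,0,0,3,0,0,0],
    [0.85,0,0,3,0,0,0],
    [1,0.88,-3.11,0,0,0,-0.7],
    [1,0.88,-3.11,0,0,0,-0.7],
    [1,0.88,-3.11,0,0,0,-0.7],
    [1,0.88,-3.11,0,0,0,-0.7],
    [1,0.88,-3.11,0,0,0,-0.7],
    [1,0.88,-3.11,0,0,0,-0.7],
    [1,0.88,-3.11,-1.5,0,0,-0.7],
    [1,0.88,-3.11,-1.5,0,0,-0.7],
    [1,0.88,-3.11,-1.5,0,0,-0.7],
    [1,0.88,-3.11,-1.5,0,0,-0.7],
    [1,0.88,-3.11,-1.5,0,0,-0.7],
    [1,0.88,-3.11,-1.5,0,0,-0.5],
    [1,0,0,0,0,0,0],
    [1,0,0,0,0,0,0],
    [1,0,0,0,0,0,0]
  ]
}}

```text
clock: 9.37
eef_pos: [602.4, -176.0, 92.7]
tool_rot: [-1.662, 1.57, 2.006]
force: [-0.5, 1.1, 0.4]
width: 85.4
```

Run:
```python
from h import *
st(); b=ctrl.get_image("top"); a=ctrl.get_image("side"); st()
cv2.imwrite("pics/top8.png",b)
cv2.imwrite("pics/t8.png",cv2.resize(b[220:285,115:180],(600,600),interpolation=cv2.INTER_CUBIC))
cv2.imwrite("pics/s8.png",cv2.resize(a[190:400,260:470],(600,600),interpolation=cv2.INTER_CUBIC))
cv2.imwrite("pics/t0z.png",cv2.resize(cv2.imread("pics/top0.png")[220:285,115:180],(600,600),interpolation=cv2.INTER_CUBIC))
```

```text
t 9.37 pos [ 602.4 -176.    92.7] x [-0.001  0.001 -1.   ] yawY -59.8 F [-0.48  1.06  0.36] w 85.4 q7 [ 0.22  0.76  0.03  1.7  -0.03  0.68 -0.78]
t 9.47 pos [ 602.9 -174.8   93.5] x [ 0.001  0.001 -1.   ] yawY -59.67 F [ 0.01 -0.21  0.87] w 85.4 q7 [ 0.22  0.76  0.03  1.7  -0.03  0.68 -0.77]
```

View pics/t8.png

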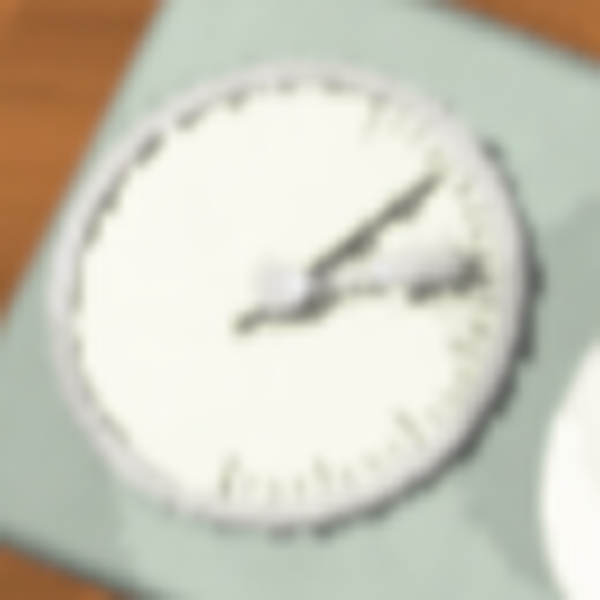

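View pics/s8.png

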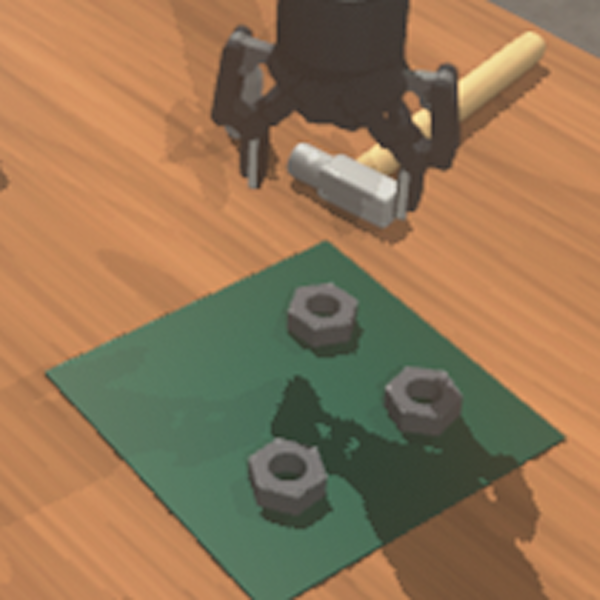

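View pics/t0z.png

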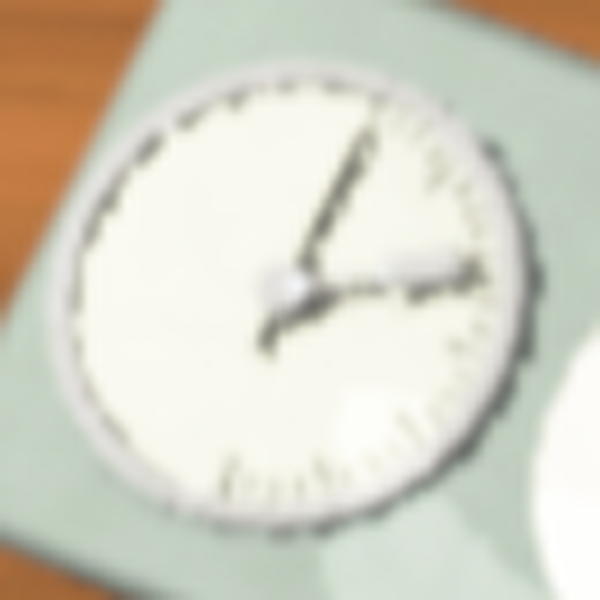

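Emit:
{"method": "arm_command", "body": {
  "series": [
    [1,0,0,-2.5,0,0,0],
    [1,0,0,-2.5,0,0,0],
    [1,0,0,-2.0,0,0,0],
    [1,0,0,-1.1,0,0,0],
    [1,0,0,-0.5,0,0,0],
    [1,0,0,0,0,0,0],
    [0.6,0,0,0,0,0,0],
    [0.3,0,0,0,0,0,0],
    [0.2,0,0,0,0,0,0],
    [0.2,0,0,0,0,0,0],
    [0.2,0,0,0,0,0,0],
    [0.2,0,0,0,0,0,0]
  ]
}}

```text
clock: 10.47
eef_pos: [603.5, -177.1, 8.5]
tool_rot: [2.378, 1.569, -0.237]
force: [-0.1, -0.2, 5.8]
width: 39.2
```

Run:
```python
from h import *
st(); a=ctrl.get_image("side"); st()
cv2.imwrite("pics/s9.png",cv2.resize(a[190:400,260:470],(600,600),interpolation=cv2.INTER_CUBIC))
```

```text
t 10.47 pos [ 603.5 -177.1    8.5] x [ 0.002 -0.001 -1.   ] yawY -59.81 F [-0.11 -0.19  5.79] w 39.2 q7 [ 0.23  0.89  0.02  1.72 -0.03  0.53 -0.77]
t 10.52 pos [ 603.5 -177.     8.5] x [ 0.002 -0.    -1.   ] yawY -59.81 F [-0.58  0.31  5.53] w 39.1 q7 [ 0.23  0.89  0.02  1.72 -0.03  0.53 -0.77]
```

View pics/s9.png

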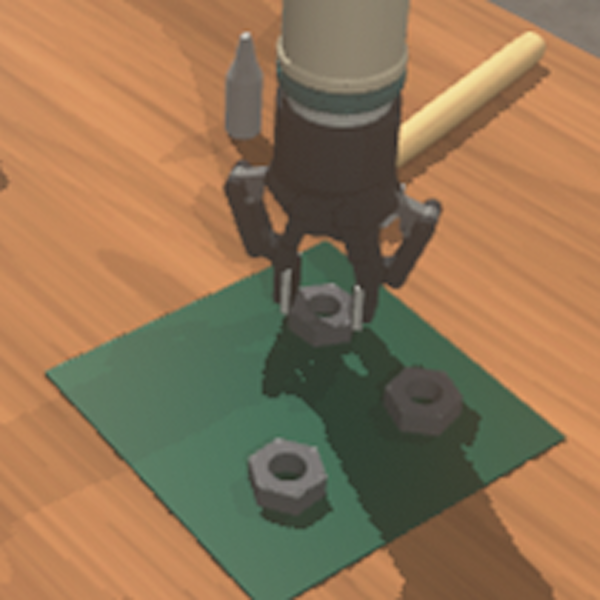

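Emit:
{"method": "arm_command", "body": {
  "series": [
    [0.2,0,0,1.2,0,0,0],
    [0.2,0,0,3.0,0,0,0],
    [0.2,0,0,3.5,0,0,0],
    [0.2,-0.2,1,3.5,0,0,0],
    [0.2,-0.7,2.5,3.0,0,0,0],
    [0.2,-0.8,3,2.5,0,0,0],
    [0.2,-0.8,3,1,0,0,0],
    [0.2,-0.8,3,0,0,0,0],
    [0.2,-0.8,3,0,0,0,0],
    [0.2,-0.8,3,0,0,0,0],
    [0.2,-0.8,3,0,0,0,0],
    [0.2,-0.8,3,0,0,0,0],
    [0.2,-0.8,3,0,0,0,0],
    [0.2,-0.8,3,0,0,0,0],
    [0.2,-0.8,3,0,0,0,0],
    [0.2,-0.8,3,0,0,0,0],
    [0.2,-0.8,2.7,0,0,0,0],
    [0.2,0,0.5,0,0,0,0],
    [0.2,0,0,0,0,0,0],
    [0.2,0,0,0,0,0,0]
  ]
}}

```text
clock: 12.18
eef_pos: [497.7, 219.5, 184.5]
tool_rot: [1.87, 1.57, -0.745]
force: [1.1, 0.5, -0.5]
width: 39.3
```

Run:
```python
from h import *
st(); a=ctrl.get_image("side"); b=ctrl.get_image("top"); st()
cv2.imwrite("pics/s10.png",cv2.resize(a[140:190,170:230],(720,600),interpolation=cv2.INTER_CUBIC))
cv2.imwrite("pics/t10.png",cv2.resize(b[245:295,150:210],(720,600),interpolation=cv2.INTER_CUBIC))
```

```text
t 12.18 pos [497.7 219.5 184.5] x [ 0.001 -0.001 -1.   ] yawY -59.79 F [ 1.06  0.48 -0.46] w 39.3 q7 [-0.51  0.54  0.07  1.87 -0.05  0.74 -1.46]
t 12.28 pos [498.1 218.2 184.3] x [ 0.    -0.001 -1.   ] yawY -59.95 F [ 0.66 -1.08 -1.49] w 39.5 q7 [-0.51  0.54  0.07  1.87 -0.05  0.74 -1.46]
```

View pics/s10.png

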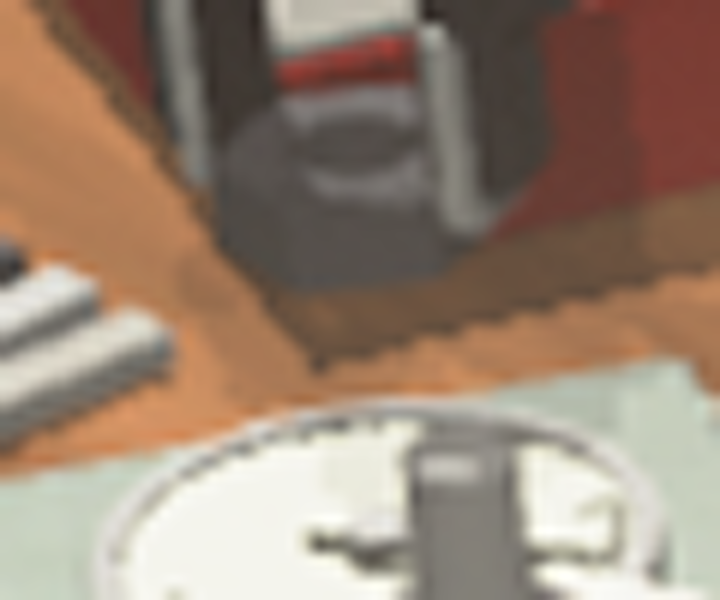

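View pics/t10.png

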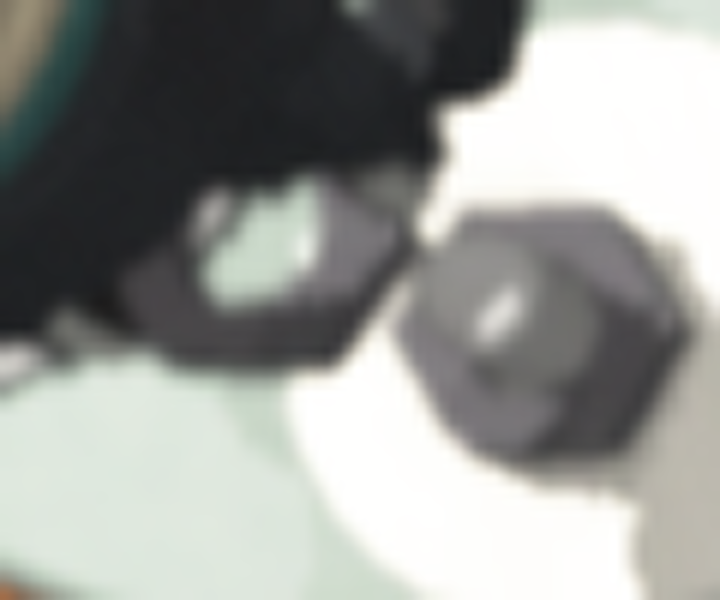

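Emit:
{"method": "arm_command", "body": {
  "series": [
    [0.2,-0.12,-1.1,0,0,0,0],
    [0.2,0,-1.1,0,0,0,0],
    [0.2,0,0,-1,0,0,0],
    [0.2,0,0,-1,0,0,0],
    [0.2,0,0,0,0,0,0],
    [0.2,0,0,-0.5,0,0,0],
    [0.2,0,0,-0.3,0,0,0],
    [0.2,0,0,-0.4,0,0,0],
    [0.2,0,0,-0.4,0,0,0],
    [0.2,0,0,0,0,0,0]
  ]
}}

```text
clock: 13.12
eef_pos: [496.3, 198.3, 147.3]
tool_rot: [0.2, 1.57, -2.414]
force: [0.6, -0.3, -0.2]
width: 39.3
```

```bash
python3 look.py 11
```

```text
t 13.12 pos [496.3 198.3 147.3] x [-0. -0. -1.] yawY -59.78 F [ 0.57 -0.26 -0.24] w 39.3 q7 [-0.47  0.58  0.06  1.92 -0.05  0.64 -1.42]
t 13.17 pos [496.3 198.3 147.6] x [-0. -0. -1.] yawY -59.78 F [ 1.08 -0.11  0.16] w 38.8 q7 [-0.47  0.58  0.06  1.92 -0.05  0.64 -1.42]
t 13.22 pos [496.4 198.3 147.9] x [-0. -0. -1.] yawY -59.79 F [ 0.35  0.28 -0.22] w 39.2 q7 [-0.47  0.58  0.06  1.92 -0.05  0.64 -1.42]
```

View pics/s11.png

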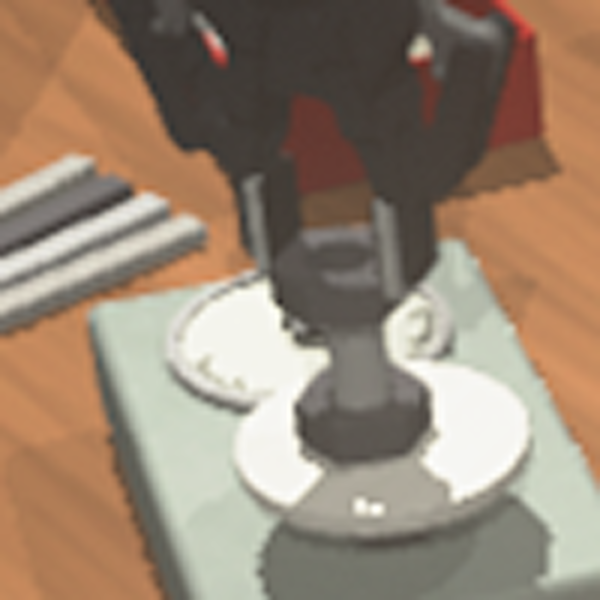

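View pics/t11.png

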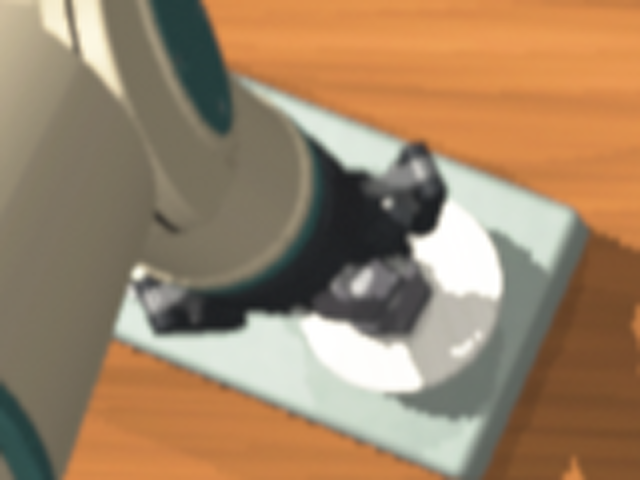

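Emit:
{"method": "arm_command", "body": {
  "series": [
    [0.2,0.03,-0.11,0,0,0,0],
    [0.2,0.03,-0.11,0,0,0,0],
    [0.2,0,0,0,0,0,0],
    [0.2,0,0,0,0,0,0]
  ]
}}

```text
clock: 13.55
eef_pos: [497.0, 195.9, 148.0]
tool_rot: [-3.12, 1.571, 0.548]
force: [0.1, -0.4, -1.0]
width: 39.2
```

```bash
python3 look.py 12
```

```text
t 13.55 pos [497.  195.9 148. ] x [ 0.  0. -1.] yawY -59.81 F [ 0.1  -0.44 -1.01] w 39.2 q7 [-0.47  0.58  0.06  1.93 -0.05  0.64 -1.42]
t 13.6 pos [497. 196. 148.] x [ 0.  0. -1.] yawY -59.81 F [-0.08  0.02 -1.46] w 39.3 q7 [-0.47  0.58  0.06  1.93 -0.05  0.64 -1.42]
t 13.65 pos [496.9 196.  148. ] x [ 0.  0. -1.] yawY -59.8 F [ 0.09 -0.29 -0.6 ] w 39.1 q7 [-0.47  0.58  0.06  1.93 -0.05  0.64 -1.42]
```

View pics/s12.png

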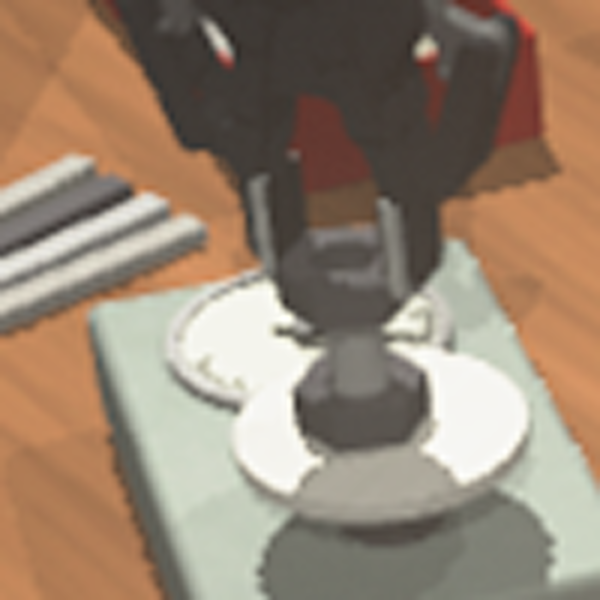

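Emit:
{"method": "arm_command", "body": {
  "series": [
    [0.2,0,0,-0.5,0,0,0],
    [0.2,0,0,-0.5,0,0,0],
    [0.2,0,0,-0.4,0,0,0],
    [0.2,0,0,0,0,0,0]
  ]
}}

```text
clock: 13.98
eef_pos: [496.3, 195.8, 132.8]
tool_rot: [-0.131, 1.569, -2.745]
force: [-0.0, -0.1, -2.4]
width: 39.5
```

```bash
python3 look.py 13
```

```text
t 13.98 pos [496.3 195.8 132.8] x [-0.002 -0.001 -1.   ] yawY -59.79 F [-0.04 -0.11 -2.43] w 39.5 q7 [-0.46  0.6   0.05  1.94 -0.05  0.61 -1.42]
t 14.03 pos [496.6 195.9 133.2] x [-0.001 -0.001 -1.   ] yawY -59.8 F [-0.74 -0.5  -1.72] w 39.3 q7 [-0.46  0.6   0.05  1.94 -0.05  0.61 -1.42]
t 14.08 pos [496.7 195.9 133.5] x [-0.001 -0.    -1.   ] yawY -59.8 F [-0.06  0.65 -0.99] w 39.3 q7 [-0.46  0.6   0.05  1.94 -0.05  0.61 -1.42]
```

View pics/s13.png

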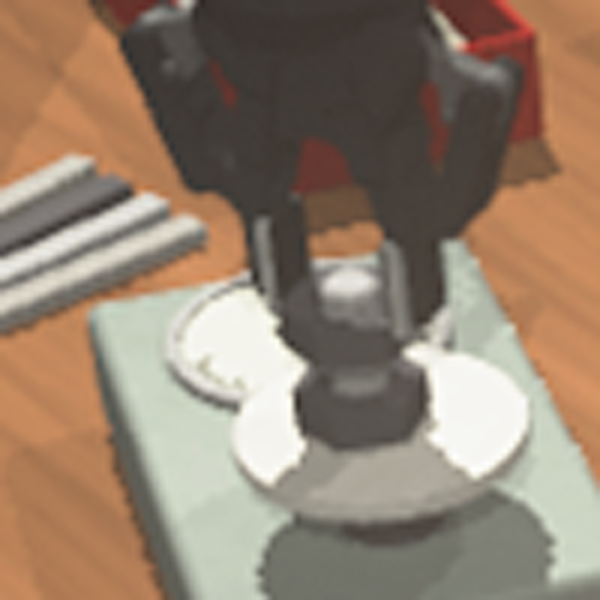

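Emit:
{"method": "arm_command", "body": {
  "series": [
    [0.2,0,0,-0.7,0,0,0],
    [0.2,0,0,-0.6,0,0,0],
    [0.2,0,0,-0.4,0,0,0],
    [0.2,0,0,0,0,0,0],
    [0.35,0,0,0,0,0,0],
    [0.5,0,0,0,0,0,0],
    [0.7,0,0,0,0,0,0],
    [0.85,0,0,0,0,0,0],
    [0.85,0,0,0,0,0,0],
    [0.85,0,0,0,0,0,0]
  ]
}}

```text
clock: 14.92
eef_pos: [497.1, 196.1, 117.2]
tool_rot: [3.039, 1.57, 0.425]
force: [0.3, 0.4, -0.7]
width: 72.6
```

```bash
python3 look.py 14
```

```text
t 14.92 pos [497.1 196.1 117.2] x [ 0.001  0.    -1.   ] yawY -59.8 F [ 0.35  0.35 -0.71] w 72.6 q7 [-0.46  0.63  0.05  1.95 -0.06  0.57 -1.42]
t 14.97 pos [497.  196.  117.1] x [ 0.  0. -1.] yawY -59.8 F [ 0.07 -0.97 -0.02] w 72.4 q7 [-0.46  0.63  0.05  1.95 -0.06  0.57 -1.42]
t 15.02 pos [497.1 196.  117.1] x [ 0.  0. -1.] yawY -59.8 F [ 0.23 -0.43  0.21] w 72.4 q7 [-0.46  0.63  0.05  1.95 -0.06  0.57 -1.42]
```

View pics/s14.png

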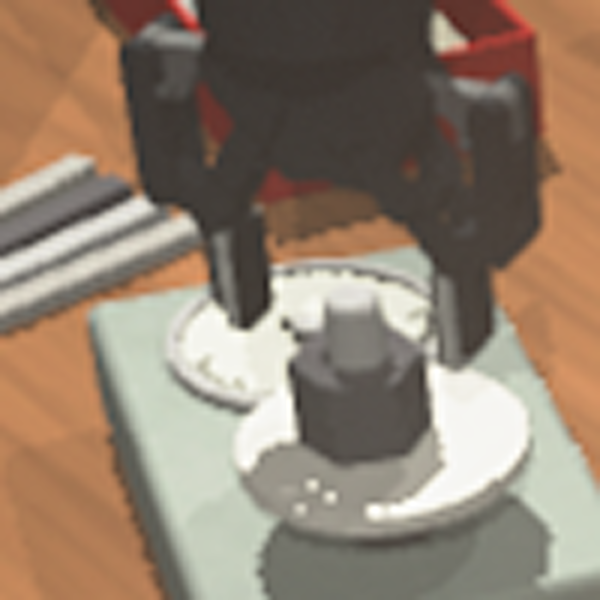

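Two nuts are threaded. Now I lift clear and read the dial.

Emit:
{"method": "arm_command", "body": {
  "series": [
    [0.85,0,0,2,0,0,0],
    [0.85,0,0,3,0,0,0],
    [0.85,0,0,2,0,0,0],
    [1,0,-3,0,0,0,0],
    [1,0,-3.5,0,0,0,0],
    [1,0,-3.5,0,0,0,0],
    [1,0,-3.5,0,0,0,0],
    [1,0,-3.5,0,0,0,0],
    [1,0,-3.5,0,0,0,0],
    [1,0,-3.5,0,0,0,0],
    [1,0,-3.5,0,0,0,0],
    [1,0,-3.5,0,0,0,0],
    [1,0,0,0,0,0,0],
    [1,0,0,0,0,0,0]
  ]
}}

```text
clock: 16.18
eef_pos: [496.6, -116.8, 187.0]
tool_rot: [1.174, 1.57, -1.446]
force: [0.1, 1.1, -0.3]
width: 85.4
```

Run:
```python
from h import *
st(); b=ctrl.get_image("top"); a=ctrl.get_image("side"); st()
cv2.imwrite("pics/top15.png",b); cv2.imwrite("pics/side15.png",a)
cv2.imwrite("pics/t15.png",cv2.resize(b[220:285,115:180],(600,600),interpolation=cv2.INTER_CUBIC))
cv2.imwrite("pics/s15.png",cv2.resize(a[165:230,170:235],(600,600),interpolation=cv2.INTER_CUBIC))
```

```text
t 16.18 pos [ 496.6 -116.8  187. ] x [ 0.    -0.001 -1.   ] yawY -60.12 F [ 0.1   1.1  -0.29] w 85.4 q7 [ 0.14  0.49  0.05  1.95 -0.04  0.7  -0.84]
t 16.28 pos [ 496.9 -113.2  186.9] x [-0.     0.001 -1.   ] yawY -59.78 F [-0.34  0.43 -0.76] w 85.6 q7 [ 0.13  0.49  0.05  1.95 -0.04  0.7  -0.84]
```

View pics/t15.png

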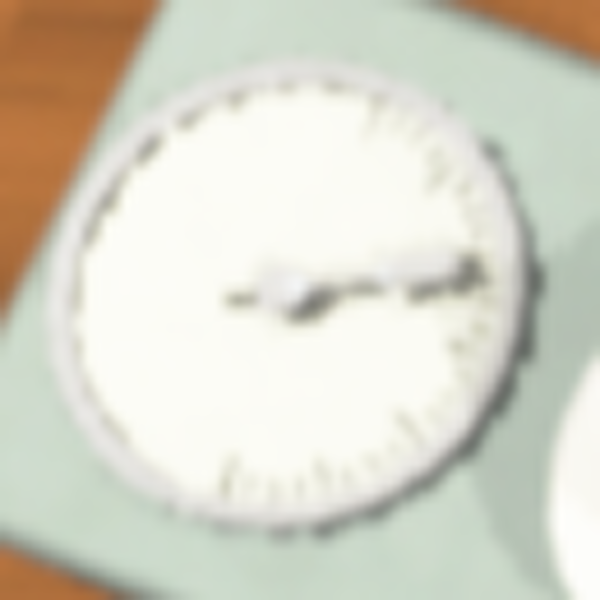

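View pics/s15.png

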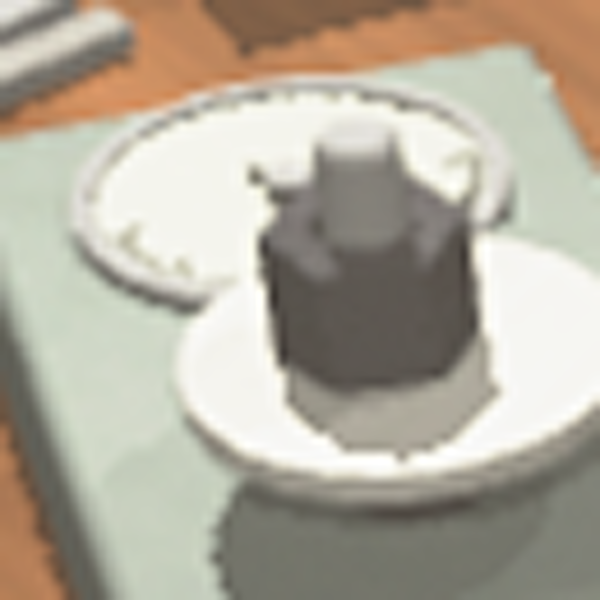

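Run:
```python
from h import *
i0=cv2.imread("pics/top0.png");i1=cv2.imread("pics/top8.png");i2=cv2.imread("pics/top15.png")
f=lambda i:cv2.resize(i[240:264,135:173],(780,492),interpolation=cv2.INTER_NEAREST)
cv2.imwrite("pics/n0.png",f(i0));cv2.imwrite("pics/n1.png",f(i1));cv2.imwrite("pics/n2.png",f(i2))
np.set_printoptions(linewidth=250)
g=[cv2.cvtColor(i,cv2.COLOR_BGR2GRAY).astype(int) for i in (i0,i1,i2)]
print("brightness dial", [int(np.median(x[230:245,130:145])) for x in g])
d=g[2]-g[1]; print("cols",list(range(136,172)))
for r in range(243,258): print(r,g[0][r,136:172])
print()
for r in range(243,258): print(r,g[2][r,136:172])
```

```text
brightness dial [247, 248, 251]
cols [136, 137, 138, 139, 140, 141, 142, 143, 144, 145, 146, 147, 148, 149, 150, 151, 152, 153, 154, 155, 156, 157, 158, 159, 160, 161, 162, 163, 164, 165, 166, 167, 168, 169, 170, 171]
243 [247 247 247 247 247 248 248 248 248 248 248 246 236 174 136 193 228 244 247 247 247 247 247 246 245 245 245 245 241 225 224 228 228 219 189 155]
244 [247 247 247 247 248 248 248 248 248 248 247 243 217 142 147 220 243 247 247 247 247 247 246 246 245 245 245 245 243 234 221 225 229 222 202 155]
245 [247 247 247 247 248 248 249 248 248 247 246 238 187 152 185 237 246 247 247 247 247 246 246 245 245 244 244 244 242 238 221 228 232 223 207 158]
246 [247 247 247 248 248 249 248 248 247 247 244 224 170 191 226 244 247 247 247 247 246 245 244 244 243 241 239 237 233 235 228 234 235 225 209 163]
247 [247 247 247 248 248 248 248 247 246 245 239 197 155 198 239 246 247 247 247 246 243 240 237 235 235 234 232 228 217 212 205 219 229 224 210 166]
248 [248 247 247 248 248 248 247 244 240 238 229 177 144 186 238 245 245 245 245 244 240 234 230 227 226 226 224 220 202 173 169 209
[... 2918 characters left out ...]
152 132 146 181 224 241 245 247 248 248 246 244 236 235 239 236 235 236 234 227 219 218 212 195 146]
254 [251 251 250 249 247 247 246 244 237 223 187 165 172 193 230 245 248 249 250 250 250 249 248 248 249 248 244 241 240 237 226 226 227 214 192 138]
255 [250 251 251 250 250 250 250 248 245 241 231 227 232 238 247 250 250 250 250 250 250 250 250 250 250 250 247 244 240 234 215 213 223 212 186 129]
256 [250 251 251 250 250 250 250 250 248 248 248 248 248 249 250 251 250 250 250 250 250 250 250 250 250 250 248 238 229 230 220 217 219 206 173 119]
257 [251 251 251 251 250 250 250 250 250 250 250 250 250 250 250 250 250 250 250 250 250 250 250 250 250 250 247 231 209 217 222 225 218 198 152 108]
```

View pics/n2.png

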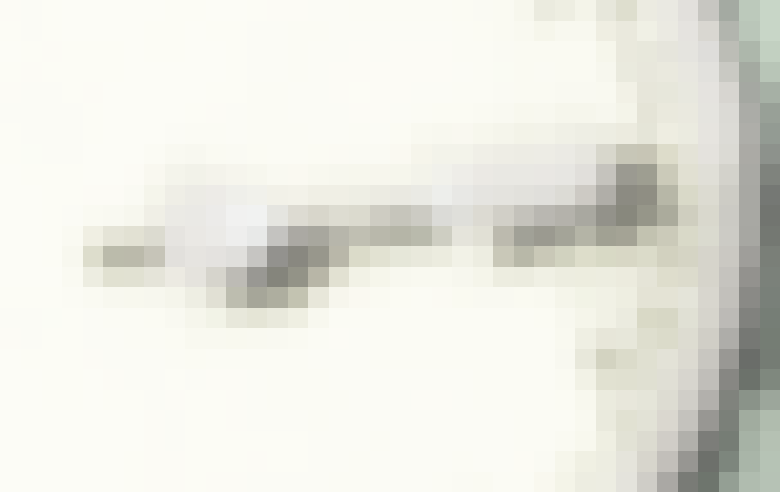

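View pics/n0.png

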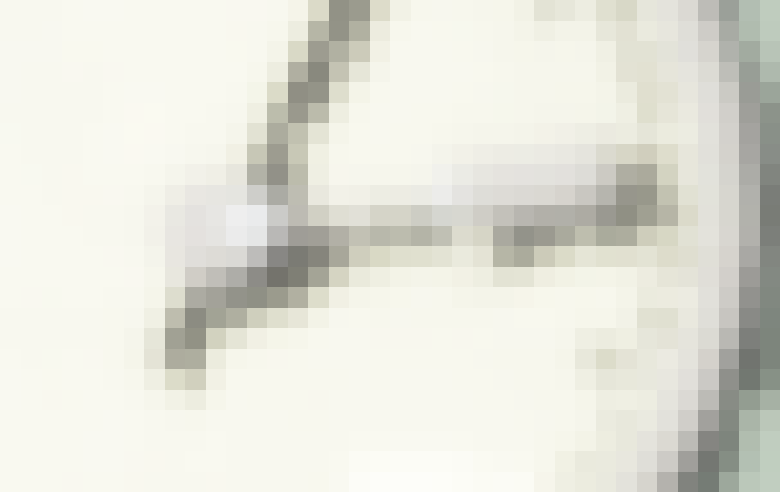

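Run:
```python
from h import *
from scipy.optimize import least_squares
np.set_printoptions(precision=2,suppress=True)
i0=cv2.imread("pics/top0.png");i1=cv2.imread("pics/top8.png");i2=cv2.imread("pics/top15.png")
g=[cv2.cvtColor(i,cv2.COLOR_BGR2GRAY).astype(float) for i in (i0,i1,i2)]
# dark needle pixels via difference to max of the other images -> centroid lines in world at z=59
ys,xs=np.mgrid[235:262,130:172]
# circle fit of dial rim from rim outline
ang={}
for k in (0,1):
    ref=np.maximum(g[1-k],g[2]); d=np.clip(ref-g[k]-8,0,None)[235:262,130:172]
    W=np.array([atz("top",u,v,59)[:2] for u,v in zip(xs[d>0],ys[d>0])]); w=d[d>0]
    ang[k]=(W,w); 
d=np.clip(np.minimum(g[0],g[1])*0+np.maximum(g[0],g[1])-g[2]-8,0,None)[235:262,130:172]; d[:, 13:]=0
W=np.array([atz("top",u,v,59)[:2] for u,v in zip(xs[d>0],ys[d>0])]); ang[2]=(W,d[d>0])
# joint fit pivot + angles : perpendicular distance weighted
def res(p):
    out=[]
    for k in (0,1,2):
        n=np.array([-np.sin(p[2+k]),np.cos(p[2+k])]); W,w=ang[k]
        out.append(np.sqrt(w)*((W-p[:2])@n))
    return np.concatenate(out)
r=least_squares(res,[543,311,-.3,-.8,-1.35],loss='soft_l1'); p=r.x
print("pivot",p[:2],"angles",p[2:],"deltas",p[2]-p[3],p[2]-p[4])
for k in (0,1,2):
    W,w=ang[k]; t=(W-p[:2])@np.array([np.cos(p[2+k]),np.sin(p[2+k])]); print(k,"extent",t.min(),t.max(),w.sum())
c=p[:2]
for a in (0.95,1.0,1.05,1.1): 
    th=p[2]-a; print(a,"needle tip px",proj("top",[c[0]+40*np.cos(th),c[1]+40*np.sin(th),59])[0],"mark tip px",proj("top",[c[0]+40*np.cos(th),c[1]+40*np.sin(th),62])[0],"mark mid",proj("top",[c[0]+30*np.cos(th),c[1]+30*np.sin(th),62])[0])
print("pivot px",proj("top",[*c,59]),proj("top",[*c,62]))
```

```text
pivot [552.43 308.19] angles [ -0.34  -1.75 819.08] deltas 1.4015989059592637 -819.4247209499997
0 extent -28.4244840527244 38.995620826475616 4558.0
1 extent -45.3464163422997 53.40725127038933 6468.0
2 extent 16.640925690426158 23.820163530206862 257.0
0.95 needle tip px [168.06 242.02] mark tip px [167.63 241.71] mark mid [162.83 242.78]
1.0 needle tip px [168.19 242.95] mark tip px [167.76 242.63] mark mid [162.93 243.47]
1.05 needle tip px [168.27 243.88] mark tip px [167.84 243.57] mark mid [162.99 244.18]
1.1 needle tip px [168.31 244.82] mark tip px [167.88 244.51] mark mid [163.01 244.89]
pivot px [[148.88 246.3 ]] [[148.39 246.  ]]
```

Run:
```python
from h import *
from scipy.optimize import least_squares
np.set_printoptions(precision=2,suppress=True)
g=[cv2.cvtColor(cv2.imread(f"pics/{n}.png"),cv2.COLOR_BGR2GRAY).astype(float) for n in ("top0","top8","top15")]
ys,xs=np.mgrid[228:264,128:172]
W=np.array([atz("top",u,v,59)[:2] for u,v in zip(xs.ravel(),ys.ravel())]).reshape(*xs.shape,2)
rad=np.hypot(W[...,0]-541,W[...,1]-311)
S=(slice(228,264),slice(128,172)); hub=rad<9
def data(k):
    o=[j for j in range(3) if j!=k]
    d=np.clip(np.maximum(g[o[0]],g[o[1]])-g[k]-12,0,None)[S].copy(); d[(rad>40)|hub]=0
    return d
A={}
for k in range(3):
    d=data(k)
    if k==2: d[:,15:]=0
    A[k]=(W[d>0],d[d>0],np.c_[xs[d>0],ys[d>0]])
    print(k,len(A[k][1]))
def res(p):
    out=[]
    for k in range(3):
        n=np.array([-np.sin(p[2+k]),np.cos(p[2+k])]); out.append(np.sqrt(A[k][1])*((A[k][0]-p[:2])@n))
    return np.concatenate(out)
p=least_squares(res,[542,311,-.3,-.8,-1.35],loss='soft_l1',f_scale=5).x
print("pivot",p[:2],"ang",p[2:],"deltas",p[2]-p[3],p[2]-p[4])
for k in range(3):
    t=(A[k][0]-p[:2])@np.array([np.cos(p[2+k]),np.sin(p[2+k])]); n=(A[k][0]-p[:2])@np.array([-np.sin(p[2+k]),np.cos(p[2+k])]); w=A[k][1]
    for s,m in (("tip",t>0),("tail",t<0)):
        if m.any(): print(k,s,t[m].min(),t[m].max(),"mean n",(n[m]*w[m]).sum()/w[m].sum())
c=p[:2]
print("pivot px",proj("top",[*c,59])[0])
for a in (0.9,0.95,1.0,1.05,1.1): 
    th=p[2]-a; e=lambda r,z:proj("top",[c[0]+r*np.cos(th),c[1]+r*np.sin(th),z])[0]; print(a,"needle tip",e(40,59),"mark tip",e(40,62),"mark 30",e(30,62),"mark 15",e(15,62),"tail",e(-14,59))
```

```text
0 82
1 140
2 10
pivot [541.85 312.57] ang [-0.33 -0.88 -1.38] deltas 0.549222262741766 1.0489010536832766
0 tip 0.31435848345071477 39.625625106948604 mean n -0.11234410506355696
0 tail -16.265807371317422 -9.116821316038699 mean n 0.020801718775832822
1 tip 9.42003695138594 40.16653447767543 mean n -1.1256467294511614
1 tail -15.413268136458012 -8.761733869963145 mean n -0.012044601443968767
2 tail -14.581606224456294 -8.338241191298145 mean n -0.06524131853133157
pivot px [146.11 251.22]
0.9 needle tip [165.1  245.69] mark tip [164.66 245.38] mark 30 [159.91 246.77] mark 15 [152.77 248.84] tail [139.44 253.16]
0.95 needle tip [165.29 246.6 ] mark tip [164.85 246.3 ] mark 30 [160.05 247.45] mark 15 [152.84 249.19] tail [139.37 252.84]
1.0 needle tip [165.44 247.52] mark tip [165.   247.23] mark 30 [160.16 248.15] mark 15 [152.89 249.54] tail [139.33 252.51]
1.05 needle tip [165.53 248.46] mark tip [165.09 248.16] mark 30 [160.23 248.85] mark 15 [152.92 249.89] tail [139.3  252.18]
1.1 needle tip [165.58 249.4 ] mark tip [165.14 249.11] mark 30 [160.26 249.56] mark 15 [152.94 250.25] tail [139.28 251.85]
```

Run:
```python
from h import *
np.set_printoptions(linewidth=250,suppress=True,precision=0)
g=[cv2.cvtColor(cv2.imread(f"pics/{n}.png"),cv2.COLOR_BGR2GRAY).astype(int) for n in ("top0","top8","top15")]
print("cols",np.arange(150,169))
for r in range(243,256): print(r,"img1",g[1][r,150:169],"d21",(g[2]-g[1])[r,150:169])
for r in range(243,256): print(r,"d20",(g[2]-g[0])[r,150:169])
b=cv2.imread("pics/side0.png");a=cv2.imread("pics/side15.png")
cv2.imwrite("pics/sd.png",np.hstack([cv2.resize(i[170:200,175:225],(400,240),interpolation=cv2.INTER_CUBIC) for i in (b,a)]))
```

```text
cols [150 151 152 153 154 155 156 157 158 159 160 161 162 163 164 165 166 167 168]
243 img1 [247 247 246 241 224 200 158 145 159 181 222 242 245 244 241 224 222 224 223] d21 [  3   4   5  10  27  51  93 105  91  69  27   7   4   5   5   9   8   8   8]
244 img1 [247 246 240 217 176 159 168 208 221 227 239 244 243 241 241 232 219 222 223] d21 [ 3  5 11 34 75 91 82 42 29 22 10  5  5  7  7  8 10  8  8]
245 img1 [245 236 211 160 139 162 216 238 241 241 241 242 238 234 235 231 212 222 224] d21 [  5  14  40  91 111  88  34  12   8   7   6   5   7  11  11  12  15  10   8]
246 img1 [231 196 148 120 141 177 229 242 240 237 234 234 229 223 219 220 213 223 224] d21 [ 19  54 102 130 109  71  18   5   6   7   8   8  10  14  17  14  15  13  10]
247 img1 [184 146 135 144 171 207 230 235 231 228 225 221 217 209 194 190 184 200 215] d21 [ 66 104 114 105  77  37  12   7   7   8  10  15  17  21  20   7  12  18  11]
248 img1 [143 150 183 199 212 227 231 230 226 222 216 208 205 198 181 154 150 186 213] d21 [104  96  63  46  33  15   9   7   7  10  16  23  25  25  14  -1   7  14  10]
249 img1 [158 192 218 
[... 1369 characters left out ...]
   2   2   1  -2  -1   2   1   1   0   2   2   2  -3 -15  -9  -1  -3]
248 d20 [  9   1   1   0   0  -2   0   3   3   5   6   5   6   3  -7 -20 -12  -9  -6]
249 d20 [  7  -2  -2  -2  -3  -1   1   5   7   8   8   7   8   3  -7 -11 -10 -11  -8]
250 d20 [  6  -2  -6  -8 -15  -2   6   8  13  14  12   7   2  -4  -7  -8  -9 -11 -11]
251 d20 [  7   6  -2   0  -7   5  14   9  11  17  14   0  -6 -10 -10  -9 -11 -13  -9]
252 d20 [ 18  16  13   9   8  10  10   8  10  18  13  -3  -9  -8  -9  -9  -8 -11 -11]
253 d20 [19 14  9  7  5  5  5  6  7 11  9  2 -5 -7 -7 -7 -8 -9 -8]
254 d20 [11  6  4  4  4  4  4  5  5  5  5  2 -2 -5 -6 -6 -8 -8 -7]
255 d20 [ 5  4  3  4  4  4  4  4  4  4  3  3  1 -1 -5 -7 -8 -9 -8]
```

View pics/sd.png

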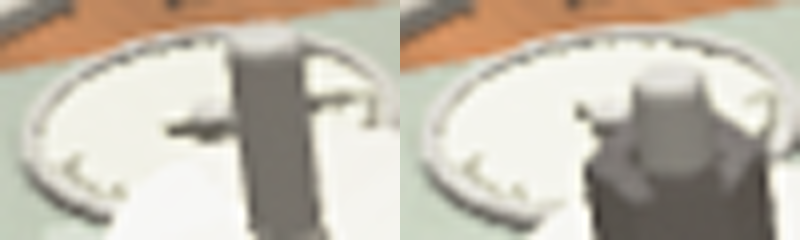

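Run:
```python
from h import *
st(); b=ctrl.get_image("top"); a=ctrl.get_image("side")
for l in ("needle_tip","mark_tip"):
    for r in ctrl.spot_in(l,"top")[:3]: print(l,np.round(r["centre"],1),round(r["conf"],2))
cv2.imwrite("pics/fin.png",np.vstack([b[60:360,0:640],a[80:380,0:640]]))
cv2.imwrite("pics/find.png",cv2.resize(b[238:262,135:171],(792,528),interpolation=cv2.INTER_LANCZOS4))
st()
```

```text
t 16.28 pos [ 496.9 -113.2  186.9] x [-0.     0.001 -1.   ] yawY -59.78 F [-0.34  0.43 -0.76] w 85.6 q7 [ 0.13  0.49  0.05  1.95 -0.04  0.7  -0.84]
needle_tip [490.4 189.8 123.8] 0.71
needle_tip [ 536.2 -304.9    3.8] 0.34
needle_tip [516.5 251.9  52.3] 0.26
mark_tip [387.   16.6  20. ] 0.22
t 16.48 pos [ 497.1 -112.5  186.9] x [-0.     0.001 -1.   ] yawY -59.65 F [ 0.11  0.34 -0.01] w 85.6 q7 [ 0.13  0.49  0.05  1.95 -0.04  0.7  -0.84]
```

View pics/fin.png

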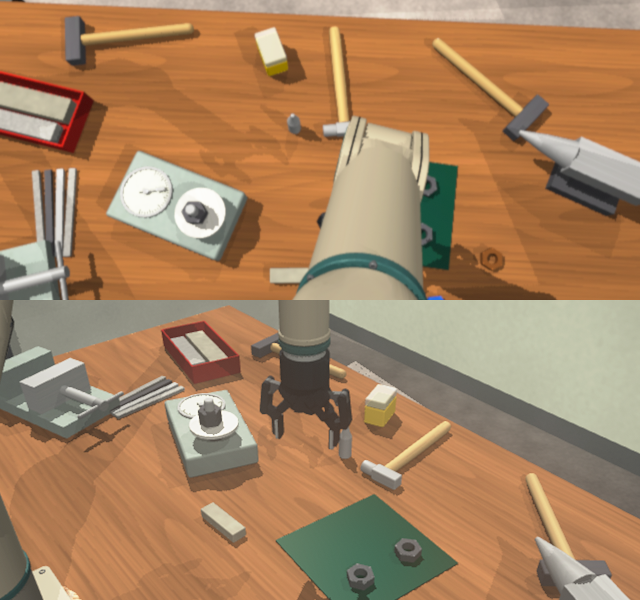

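View pics/find.png

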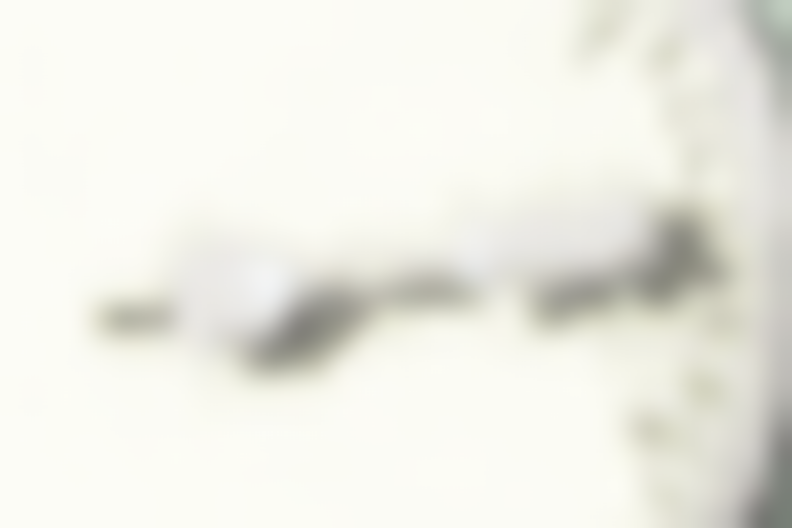

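Run:
```python
from cell import ctrl
print(ctrl.finish_job())
```

```text
the job is handed in; nothing more can be done
None
```

I threaded two steel nuts from the mat over the post one at a time, stopped there, and handed the job in at about 16.5 s with the gripper clear and open. The job reports no verdict.

- **First nut:** it found the post directly, and the needle moved about 0.55 rad, still well short of the set hand.
- **Second nut:** it first sat on top of the post, and the pan dipped about 3 mm under light pressure. A 2 mm shift in y let the pan spring back and the nut dropped over the post.
- **Dial:** with two nuts the needle reads about 1.02 to 1.07 rad and the set hand about 1.01 to 1.07 rad. The needle lies under the set hand, level with it or slightly past. The different ways of reading it disagreed by a few hundredths of a radian, so I can't exclude it being slightly short. My worst case, 0.045 rad short, is still inside the 2.4 mm allowance (about 0.06 rad). A third nut would have risked passing the upper limit.
- **Rest of the bench:** the last pictures show both nuts level on the post and the two unused nuts still on the mat. The stone, punch, hammer and set hand look unmoved. I checked this by eye rather than measuring, and the arm hid part of the mat, stone and hammer in the top view.
- **Failed check:** the trained networks gave no usable positions for the needle tip or the set-hand tip, so the dial reading comes from the top-camera pixels alone.

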